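Weigh down a glued crack in a wooden panel

TASK

Set the repaired crack in the wooden panel under pressure while its glue dries. Lay the plywood board squarely on the oblong patch and stand the slate block lengthwise on top of it, and stand the round iron weight on the round patch; only when both ends are weighted like this and let go, stand the iron weight with the grip midway between them, on the bow-tie key, with its long side across the crack. Centre each thing on what it stands on, and do not knock over the two glass jars.

Things in the scene. Friction and masses are not known exactly. Their poses are not given: they have to be found in the camera images.
- board_mid (a point): flat plywood pressing board, loose, 90 x 64 x 14 mm, about 60 g, lying flat at the start; the point is its centre (7 mm above its underside), x along the 90 mm side, y along the 64 mm side, z up
- stone_mid (a point): dark grey-green slate block, loose, 84 x 44 x 40 mm, about 0.4 kg, on its broad side; the point is its centre (20 mm above its underside), x along the 84 mm side, y along the 44 mm side, z up
- disc_mid (a point): round dark iron weight, loose, an upright cylinder 52 mm across and 40 mm high with a shallow hollow in its top, about 0.5 kg; the point is its centre (20 mm above its underside), z up
- iron_grip (a point): oblong dark iron weight with an upright grip, loose, about 0.55 kg: base 70 x 46 mm and 26 mm high, on its middle an upright flat grip 46 mm long (along the base's long side) and 14 mm thick that reaches 62 mm above the underside; the point is on the middle of the grip, 44 mm above the underside and over the base's centre, x along the 70 mm side, y across the grip, z up
- patch_rect: pale oblong veneer patch, 80 x 56 mm and 2 mm thick, fixed on the panel over one end part of the crack; origin at the centre of its underside, which is the panel's top, 8 mm above the table; x along its 80 mm side, which lies across the crack. Which of the two ends of the crack has this patch varies
- patch_round: pale round veneer patch, 44 mm across and 2 mm thick, fixed on the panel at the other end part of the crack, 230 mm from the oblong one; origin at the centre of its underside, 8 mm above the table
- key (a point): pale bow-tie-shaped wooden key, 40 x 22 mm, let in flush across the crack at the centre of the panel, midway between the two patches; the panel is a fixed brown wooden board 250 x 370 x 8 mm lying flat on the table; the point is on the panel's top, 8 mm above the table; x across the crack (along the key's 40 mm), y along the crack, which is a thin dark line along the panel's 370 mm side
- jar_a_mid (a point): pale glass jar with a blue lid, loose, 50 mm across and 85 mm high, standing beside the panel; must not be knocked over; the point is its centre, half-way up, z up
- jar_b_mid (a point): a second jar of the same kind, 50 mm across and 85 mm high, standing beside the panel; must not be knocked over; the point is its centre, half-way up, z up
Not all that is in view belongs to the job. Leave any pink or purple look-alike of the part that bears disc_mid alone.

How it is judged:
By the outcome, as a careful person would: the job done as asked, in the order asked, and still so for the second after the job is handed in, with the robot touching nothing.
It also fails if it takes over 106 s, if anything falls off the work surface, if the arm or the gripper's body presses on something with over 40 N, if the wrist force passes 120 N, or if a joint passes its speed limit or range.

ROBOT

A 6-joint arm with a two-finger parallel gripper is mounted at the origin on the work surface. World frame = base frame: x ahead of the robot, y to its left, z up, the work surface at z = 0. Lengths are in m, angles in rad, forces in N, time in s.
With the tool pointing down it reaches from about 0.4 to 0.825 m from the base axis. Payload 7 kg.
Tool frame: the origin (TCP) lies on the centre line of the jaws, within the pads' length; the fingertips stand 22 mm ahead of it and the grasp point (between the pads) lies 3 mm ahead of it; z points along the fingers, y is the line along which they close (so a half turn about z gives the same grasp; the last joint's range is limited). The gripper opens to 88 mm and grips with 3 to 60 N. Pads are 19 mm wide; open, the fingers measure 130 mm over their backs; the gripper's body (78 mm by 193 mm) begins 47 mm behind the grasp point.
Start: joints at [-0.931, 0.359, 0.012, 0, -1.224, -0.288], TCP at [0.233, -0.634, 0.214] pointing down, gripper open.
Joint ranges: [-3.07, 3.07], [-1.43, 2.12], [-1.02, 1.25], [-3.03, 1.67], [-3.05, -0], [-3.03, 3.03]. Speed limits (rad/s): [2.39, 2.39, 3.01, 3.14, 3.14, 3.14].

INTERFACE

Orientations are given as [roll, pitch, yaw] about the fixed x, y, z axes, in that order (R = Rz(yaw) Ry(pitch) Rx(roll)).
In Python, from station import monitor, viewer, order gives the robot as it stands. The module is installed in compiled form; this text tells all that it offers.
- The arm moves only by the tool servo_tool, never from a script. Its argument "targets" is a list of rows, each an object with "angular": the turn, a rotation vector about the tool's x, y, z in degrees, a list of three; "xyz": the shift along the tool's x, y, z in cm, a list of three; "claw": the finger opening in cm, from 0 to 8.76. A call has 1 to 20 rows; each row shifts and turns the commanded pose from where the row before left it, along the tool's axes as they then stand; what a row does not reach is not made up. A row lasts 1/10 s, in which the tool goes at most 50 mm and 8.59 degrees, less where a joint would pass 70% of its speed; a pose out of reach is approached as far as the arm can. A call is refused whole if a number of a shift passes 5 or a number of a turn 8.59, either way. A call with a gripper value outside its range is refused whole. The fingers move at their own pace and stop on an object; "force" is the grip in N (left out, the last holds). Time passes only in rows, so rows that do not move let the fingers close. It gives the time, the measured TCP pose, the force, the opening and the grip force at its end, in the units of the state.
- monitor.get_state(): the state, without advancing time (a new reading comes with each control period).
- viewer.grab_frame(name): name is "scene" or "top" or "wrist"; returns a dict with "color" (400x640x3 uint8, blue, green, red), "fovy" (degrees; the focal length in pixels is half the picture's height over the tangent of half this angle, whatever the lens; pixels are square), "cx", "cy" (the principal point, pixels), "R" (3x3) and "t" (3): a world point X has camera coordinates R X + t. Camera axes: x right, y down, z forward; pixel columns grow to the right and rows downward; lengths in m; the calibration is good to about 2 mm. A picture is of the moment at which its call begins. There is no depth.
- order.job_done(): hands the job in; it is judged then, once.
The state is a dict: "t": time; "q": joint angles; "qd": joint speeds; "joint_efforts": joint torques, N m; "eef_pos": TCP position; "ee_rot": TCP orientation; "force": force on the tool from outside, world axes, zero at the start; "moment": the same for the moment, N m; "width": finger opening in m; "gripper_force": force on a finger pad.
Only numpy, scipy, OpenCV 4.12 (cv2) and the standard library are available. Lean on these libraries where they do the work, as an engineer would, in place of code of your own. Each camera call takes 0.05 s, during which the arm holds its last target. There are 200 camera calls.

## Working session

There is one attempt and no reset: what is moved stays moved. The work goes in short steps, Python scripts to look and compute and a tool call to move; the robot and the scene stay as the last step left them, time stands still between calls to the robot, and variables do not carry over. Pictures are saved under pics/ and viewed, at most 14 in all, crops included, and the job is handed in when it is done.

Besides the shell and the picture viewer there is one more tool, called after "Request:" in YAML: its name, and indented under it one key for each argument. servo_tool: Moves the arm, as the interface text tells. Its arguments: {"type":"object","properties":{"targets":{"type":"array"},"force":{"type":"number"}},"required":["targets"]}

```bash
mkdir -p pics; cat > h.py <<'E'
import numpy as np, cv2, json
from station import monitor, viewer, order
from scipy.spatial.transform import Rotation as Ro
def grab(n,save=None):
    f=viewer.grab_frame(n)
    if save: cv2.imwrite('pics/'+save,f['color'])
    return f
def ray(f,uv,z):
    F=200/np.tan(np.radians(f['fovy'])/2)
    uv=np.atleast_2d(np.asarray(uv,float))
    d=np.c_[(uv[:,0]-f['cx'])/F,(uv[:,1]-f['cy'])/F,np.ones(len(uv))]
    R=np.array(f['R']);c=-R.T@np.array(f['t']);w=d@R
    return c+w*((z-c[2])/w[:,2])[:,None]
def proj(f,X):
    F=200/np.tan(np.radians(f['fovy'])/2)
    p=np.atleast_2d(X)@np.array(f['R']).T+np.array(f['t'])
    return p[:,:2]/p[:,2:]*F+[f['cx'],f['cy']]
E
python3 - <<'E'
from h import *
for n in("top","scene"):
    f=grab(n,n+'0.png');print(n,f['fovy'],f['cx'],f['cy'],np.round(-np.array(f['R']).T@f['t'],3))
s=monitor.get_state();print(s)
E
```

```text
top 56.92245706036784 323.8444121529337 197.90361675553794 [0.411 0.005 1.023]
scene 42.47965886654681 317.56010728887156 202.17425282867492 [0.891 0.778 1.326]
{'t': 0.1, 'q': array([-9.30934312e-01,  3.59280697e-01,  1.11560901e-02, -3.02256337e-04,
       -1.22410926e+00, -2.88040106e-01]), 'qd': array([-0.00032828, -0.00029885,  0.0024962 ,  0.00041193,  0.00088665,
       -0.00026229]), 'joint_efforts': array([ 4.44035140e-04, -5.84162164e+01,  2.93753707e+01,  7.01552868e+00,
        1.01687363e-02, -7.44219960e-05]), 'eef_pos': array([ 0.23238516, -0.63324871,  0.21284233]), 'ee_rot': array([ 3.14013361e+00, -1.35950719e-04, -2.78987355e+00]), 'force': array([-0.4122234 ,  0.07559194, -0.16500934]), 'moment': array([ 0.05654873, -0.02080281,  0.03055714]), 'gripper_force': 0.0, 'width': 0.08765789714415678}
```

View pics/top0.png

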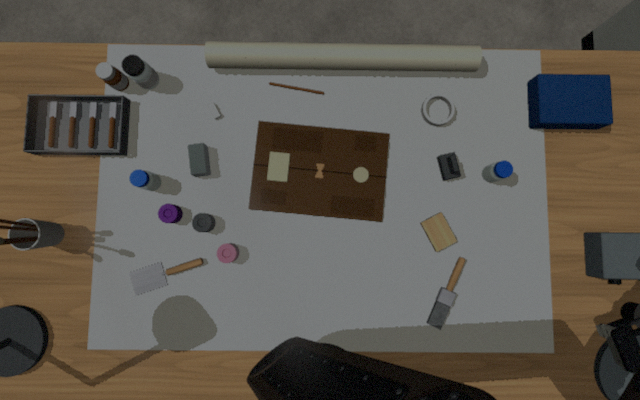

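View pics/scene0.png

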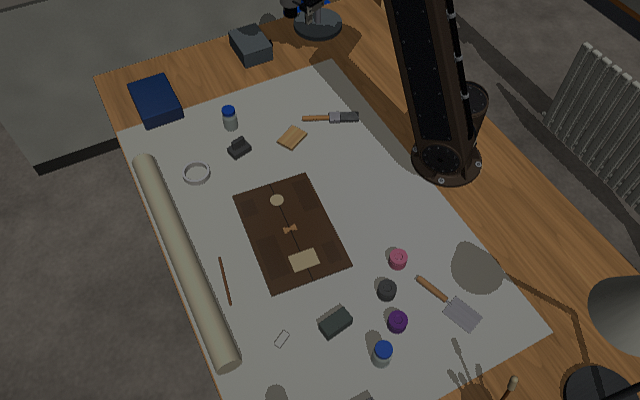

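The top view shows the rectangular patch at (278,167), key (320,171) and round patch (361,175). The board is at (439,232), the slate at (199,160), the iron disc at (204,223) and the grip weight at (449,167). The jars are at (145,180) and (502,170), and the purple and pink decoys at (170,213) and (228,253).

```bash
python3 - <<'E'
from h import *
f=grab('top');im=f['color']
hsv=cv2.cvtColor(im,cv2.COLOR_BGR2HSV)
print('axes',np.round(ray(f,[[320,200],[420,200],[320,100]],0),3))
for n,(u,v) in dict(rect=(278,167),key=(320,171),rnd=(361,175),board=(439,232),stone=(199,160),disc=(204,223),grip=(449,167),panel=(300,145),paper=(400,280),jarlid=(140,178)).items(): print(n,im[v,u],hsv[v,u])
def seg(box,mask,z,name):
    u0,v0,u1,v1=box
    m=np.zeros(mask.shape,np.uint8);m[v0:v1,u0:u1]=mask[v0:v1,u0:u1]
    n,l,s,c=cv2.connectedComponentsWithStats(m); 
    i=1+np.argmax(s[1:,4]); cs,_=cv2.findContours((l==i).astype(np.uint8),0,cv2.CHAIN_APPROX_NONE)
    ct=max(cs,key=cv2.contourArea)
    P=ray(f,ct[:,0,:],z)[:,:2]; r=cv2.minAreaRect((P*1000).astype(np.float32))
    C=ray(f,c[i],z)[0]
    print(name,'px',np.round(c[i],1),s[i,4],'cen',np.round(C,4),'rect',np.round(r[0],1),np.round(r[1],1),round(r[2],1))
H,S,V=cv2.split(hsv);g=im.max(2)
dark=(g<85).astype(np.uint8)
br=(g>110).astype(np.uint8)
seg((258,145,300,190),br,.01,'rect');seg((308,158,332,184),(g>90).astype(np.uint8),.008,'key');seg((345,162,376,190),br,.01,'rnd')
seg((415,205,465,258),(S>55).astype(np.uint8),.014,'board')
seg((184,138,215,180),(g<100).astype(np.uint8),.02,'stone');seg((190,209,219,236),dark,.02,'disc');seg((434,148,464,184),dark,.02,'grip')
seg((250,118,395,225),(g<110).astype(np.uint8),.008,'panel')
seg((126,165,155,192),((S>120)&(H>95)&(H<125)).astype(np.uint8),.085,'jarA');seg((490,158,515,182),((S>120)&(H>95)&(H<125)).astype(np.uint8),.085,'jarB')
big=lambda a,s:cv2.resize(a,None,fx=s,fy=s,interpolation=cv2.INTER_CUBIC)
cv2.imwrite('pics/c1.png',np.hstack([big(im[130:245,130:230],4),big(im[130:260,410:510],4)[:460]]))
E
```

```text
axes [[ 0.5    0.007  0.   ]
 [ 0.503 -0.272  0.   ]
 [ 0.786  0.01   0.   ]]
rect [100 119 121] [ 27  44 121]
key [ 59  92 118] [ 17 128 118]
rnd [ 98 118 120] [ 27  47 120]
board [ 70 102 119] [ 20 105 119]
stone [70 74 66] [75 28 74]
disc [57 59 56] [70 13 59]
grip [23 23 18] [90 55 23]
panel [18 33 46] [ 16 155  46]
paper [125 125 121] [ 90   8 125]
jarlid [123  65  29] [108 195 123]
rect px [278.  166.3] 514 cen [0.5915 0.1245 0.01  ] rect [591.7 124.5] [52.2 76.4] 85.1
key px [319.1 170.5] 86 cen [0.5814 0.0101 0.008 ] rect [581.5  10.5] [19.9 38.2] 85.5
rnd px [360.4 174.3] 158 cen [ 0.5716 -0.1046  0.01  ] rect [ 571.1 -104.9] [36.6 36.2] 0.1
board px [438.5 231.7] 794 cen [ 0.4149 -0.3177  0.014 ] rect [ 415.1 -317.7] [90.2 65.9] 28.1
stone px [201.5 160.5] 837 cen [0.6036 0.3337 0.02  ] rect [603.6 335.1] [98.2 71.5] 2.1
disc px [203.7 222.4] 376 cen [0.4339 0.3209 0.02  ] rect [434.3 321.3] [63.4 49.8] 85.4
grip px [448.9 166.3] 519 cen [ 0.595 -0.348  0.02 ] rect [ 595.2 -348.3] [72.9 55.9] 13.8
panel px [320.8 171.3] 11418 cen [0.5792 0.0054 0.008 ] rect [581.3   8.8] [375.3 254.9] 85.1
jarA px [139.  177.9] 253 cen [0.544  0.4696 0.085 ] rect [543.9 469.6] [41.3 46.2] 0.6
jarB px [503. 169.] 253 cen [ 0.5775 -0.4652  0.085 ] rect [ 577.6 -465.3] [41.8 47.2] 0.6
```

View pics/c1.png

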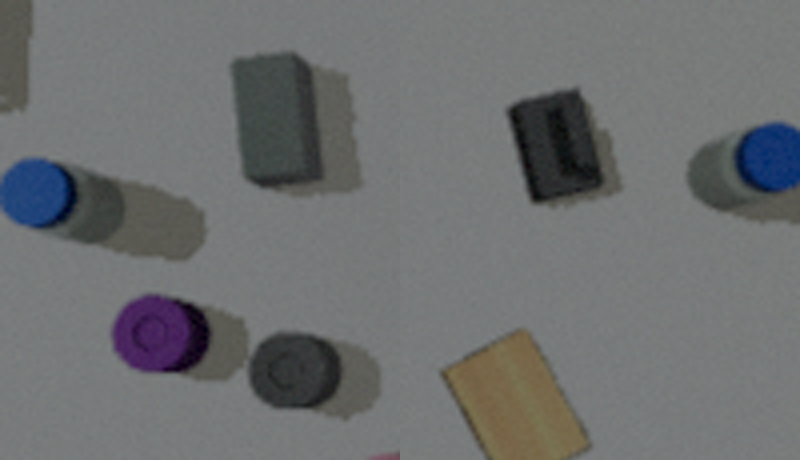

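```bash
cat >> h.py <<'E'
def go(x,y,z,yaw,n=8):
    s=monitor.get_state();p=s['eef_pos'];R=Ro.from_euler('xyz',s['ee_rot'])
    d=R.inv().apply(np.array([x,y,z])-p)*100
    T=Ro.from_euler('xyz',[np.pi,0,np.radians(yaw)])
    e=(R.inv()*T).as_rotvec(degrees=True)
    print('t',round(s['t'],2),'total cm',np.round(d,2),'/%d'%n,np.round(d/n,3),'turn',np.round(e,2))
E
python3 -c "
from h import *
go(.415,-.318,.213,-151.9)"
```

```text
t 0.15 total cm [-2.800e+01  2.331e+01  2.000e-02] /8 [-3.500e+00  2.914e+00  2.000e-03] turn [ 0.07 -0.   -7.95]
```

Request:
servo_tool:
  targets:
    - {"xyz": [-3.5, 2.9, 0], "angular": [0, 0, 0], "claw": 8.7}
    - {"xyz": [-3.5, 2.9, 0], "angular": [0, 0, 0], "claw": 8.7}
    - {"xyz": [-3.5, 2.9, 0], "angular": [0, 0, 0], "claw": 8.7}
    - {"xyz": [-3.5, 2.9, 0], "angular": [0, 0, 0], "claw": 8.7}
    - {"xyz": [-3.5, 2.9, 0], "angular": [0, 0, 0], "claw": 8.7}
    - {"xyz": [-3.5, 2.9, 0], "angular": [0, 0, 0], "claw": 8.7}
    - {"xyz": [-3.5, 2.9, 0], "angular": [0, 0, 0], "claw": 8.7}
    - {"xyz": [-3.5, 3.0, 0], "angular": [0, 0, 0], "claw": 8.7}
    - {"xyz": [0, 0, 0], "angular": [0, 0, -7.9], "claw": 8.7}
    - {"xyz": [0, 0, 0], "angular": [0, 0, 0], "claw": 8.7}
    - {"xyz": [0, 0, 0], "angular": [0, 0, 0], "claw": 8.7}

```text
t: 1.25
eef_pos: [0.415, -0.3185, 0.2136]
ee_rot: [3.141, -0.0, -2.655]
force: [0.1, -0.5, -0.1]
width: 0.0869
gripper_force: 0.0
```

```bash
python3 - <<'E'
from h import *
f=grab('wrist','w1.png')
print(np.round(monitor.get_state()['eef_pos'],4),np.degrees(monitor.get_state()['ee_rot']).round(2))
print(np.round(-np.array(f['R']).T@f['t'],3),f['fovy'],np.round(f['R'],2))
go(.415,-.318,.213,-151.9)
E
```

```text
[ 0.4147 -0.3188  0.2135] [ 1.7999e+02 -2.0000e-02 -1.5216e+02]
[ 0.356 -0.35   0.384] 63.45111257386769 [[-0.47  0.88 -0.  ]
 [ 0.86  0.45  0.25]
 [ 0.22  0.12 -0.97]]
t 1.3 total cm [-0.06  0.06  0.05] /8 [-0.008  0.008  0.007] turn [ 0.02 -0.02 -0.26]
```

View pics/w1.png

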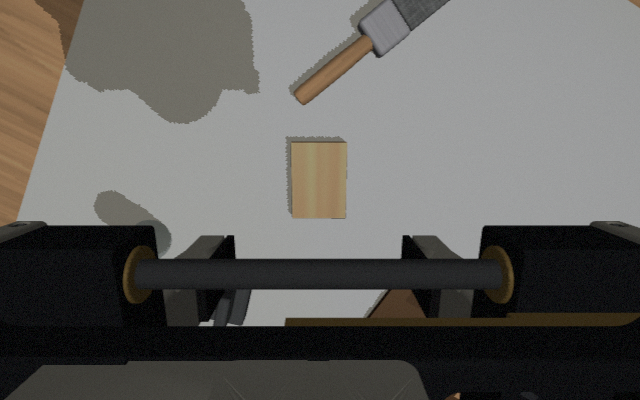

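The wrist view shows the board upright at columns 291–347 and rows 141–218, between the fingers in column. I'll measure it.

```bash
cat >> h.py <<'E'
def wseg(f,mask,z,near,name):
    "rectangle of the mask component nearest a pixel, on plane z (mm, deg)"
    n,l,s,c=cv2.connectedComponentsWithStats(mask.astype(np.uint8))
    i=l[near[1],near[0]]
    if i==0: i=1+np.argmin(np.hypot(*(c[1:]-near).T)+1e3*(s[1:,4]<60))
    ct=max(cv2.findContours((l==i).astype(np.uint8),0,cv2.CHAIN_APPROX_NONE)[0],key=cv2.contourArea)
    r=cv2.minAreaRect((ray(f,ct[:,0,:],z)[:,:2]*1000).astype(np.float32))
    print(name,'px',c[i].round(1),s[i,4],'centroid',(ray(f,c[i],z)[0]*1000).round(1),'rect',np.round(r[0],1),np.round(r[1],1),round(r[2],1))
E
python3 - <<'E'
from h import *
f=grab('wrist');hsv=cv2.cvtColor(f['color'],cv2.COLOR_BGR2HSV)
m=hsv[...,1]>55; m[225:]=0
wseg(f,m,.014,(319,180),'board')
E
```

```text
board px [318.5 179.6] 4210 centroid [ 415.8 -317.8   14. ] rect [ 417.4 -317. ] [89.6 63.6] 27.8
```

```bash
python3 -c "
from h import *
go(.4163,-.3174,.025,-152.1,4)"
```

```text
t 1.35 total cm [-0.23  0.06 18.85] /4 [-0.058  0.016  4.712] turn [ 0.02 -0.02 -0.06]
```

Request:
servo_tool:
  targets:
    - {"xyz": [-0.2, 0.1, 4.0], "angular": [0, 0, 0], "claw": 8.7}
    - {"xyz": [0, 0, 5], "angular": [0, 0, 0], "claw": 8.7}
    - {"xyz": [0, 0, 5], "angular": [0, 0, 0], "claw": 8.7}
    - {"xyz": [0, 0, 3], "angular": [0, 0, 0], "claw": 8.7}
    - {"xyz": [0, 0, 1.8], "angular": [0, 0, 0], "claw": 8.7}
    - {"xyz": [0, 0, 0], "angular": [0, 0, 0], "claw": 8.7}
    - {"xyz": [0, 0, 0], "angular": [0, 0, 0], "claw": 5.5}
    - {"xyz": [0, 0, 0], "angular": [0, 0, 0], "claw": 5.5}
    - {"xyz": [0, 0, 0], "angular": [0, 0, 0], "claw": 5.5}
    - {"xyz": [0, 0, 0], "angular": [0, 0, 0], "claw": 5.5}
    - {"xyz": [0, 0, 0], "angular": [0, 0, 0], "claw": 5.5}
    - {"xyz": [0, 0, 0], "angular": [0, 0, 0], "claw": 5.5}
  force: 20

```text
t: 2.55
eef_pos: [0.4166, -0.3166, 0.026]
ee_rot: [-3.141, 0.001, -2.652]
force: [0.4, -0.0, 0.6]
width: 0.0552
gripper_force: 0.0
```

```bash
python3 - <<'E'
from h import *
f=grab('wrist','w2.png');print(monitor.get_state()['width'],monitor.get_state()['gripper_force'])
E
```

```text
0.05540528279508285 0.0
```

View pics/w2.png

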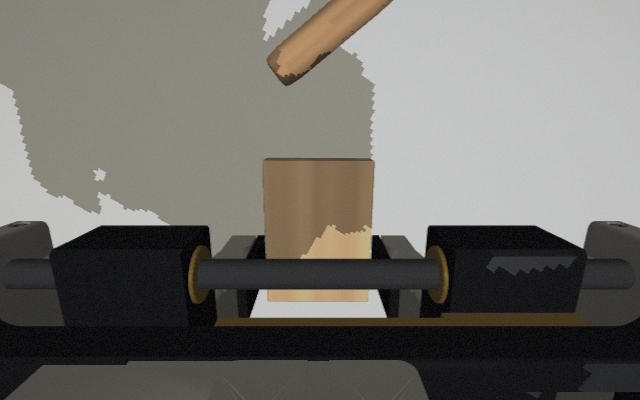

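```bash
python3 - <<'E'
from h import *
f=grab('wrist')
s=monitor.get_state();p=s['eef_pos'];R=Ro.from_euler('xyz',s['ee_rot']).as_matrix()
print(p,s['width'],s['gripper_force'])
for z in(.0,.003,.022):
  for y in(-.0277,.0277): print(z,y,proj(f,p+R@[0,y,z]).round(0))
q=ray(f,[[263,160],[374,160],[268,300],[368,300]],.014);print(q.round(4),np.linalg.norm(q[0]-q[1]),np.linalg.norm(q[2]-q[3]),np.linalg.norm(q[0]-q[2]))
f=grab('top');hsv=cv2.cvtColor(f['color'],cv2.COLOR_BGR2HSV)
E
```

```text
[ 0.41653726 -0.3165662   0.02581611] 0.05530319474229503 0.0
0.0 -0.0277 [[269. 241.]]
0.0 0.0277 [[368. 241.]]
0.003 -0.0277 [[270. 239.]]
0.003 0.0277 [[367. 239.]]
0.022 -0.0277 [[274. 228.]]
0.022 0.0277 [[362. 228.]]
[[ 0.3923 -0.3648  0.014 ]
 [ 0.3629 -0.3096  0.014 ]
 [ 0.4707 -0.3238  0.014 ]
 [ 0.4409 -0.2679  0.014 ]] 0.06257536602435132 0.06328773390621611 0.08848159031440472
```

Request:
servo_tool:
  targets:
    - {"xyz": [0, 0, 0], "angular": [0, 0, 0], "claw": 4.5}
    - {"xyz": [0, 0, 0], "angular": [0, 0, 0], "claw": 4.5}
    - {"xyz": [0, 0, 0], "angular": [0, 0, 0], "claw": 4.5}

```text
t: 3.0
eef_pos: [0.4164, -0.3166, 0.0256]
ee_rot: [3.141, -0.0, -2.652]
force: [-0.2, 0.2, -0.3]
width: 0.0456
gripper_force: 0.0
```

```bash
python3 - <<'E'
from h import *
f=grab('wrist');cv2.imwrite('pics/w3.png',cv2.resize(f['color'][140:340,180:460],None,fx=2.8,fy=2.8,interpolation=cv2.INTER_CUBIC))
E
```

```text
(no output)
```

View pics/w3.png

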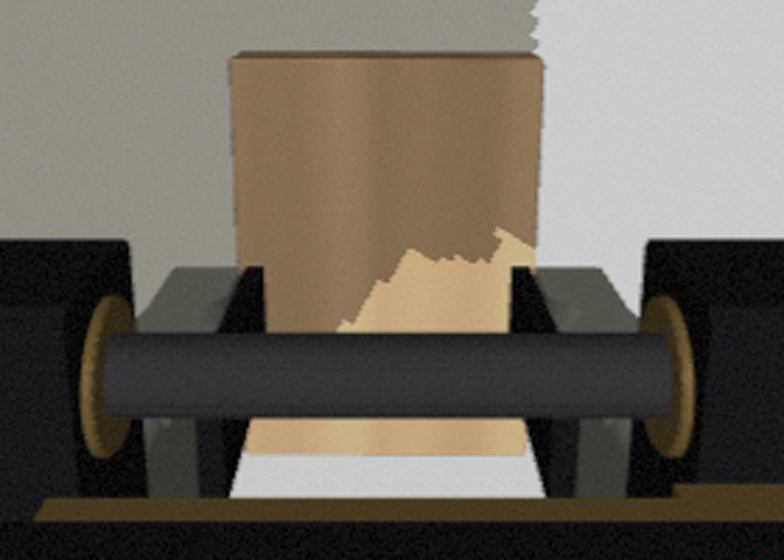

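The fingers overlap the board in the picture without touching it, so the tips are above its top face. I'll estimate the real tip height.

```bash
python3 - <<'E'
from h import *
f=grab('wrist')
s=monitor.get_state();p=s['eef_pos'];R=Ro.from_euler('xyz',s['ee_rot']).as_matrix()
print(p,s['width'])
for z in(-.03,-.02,-.01,.0,.01,.022):
  print(z,[proj(f,p+R@[x,y,z])[0].round(0) for x in(.0095,-.0095) for y in(-.0228,.0228)])
f=grab('scene');cv2.imwrite('pics/s1.png',cv2.resize(f['color'][60:220,200:480],None,fx=2.8,fy=2.8,interpolation=cv2.INTER_CUBIC))
E
```

```text
[ 0.41641205 -0.31659348  0.02559054] 0.045257150269818254
-0.03 [array([269., 245.]), array([367., 245.]), array([271., 282.]), array([366., 282.])]
-0.02 [array([272., 238.]), array([364., 238.]), array([274., 273.]), array([363., 273.])]
-0.01 [array([275., 231.]), array([362., 231.]), array([276., 264.]), array([360., 264.])]
0.0 [array([277., 225.]), array([359., 225.]), array([278., 257.]), array([358., 257.])]
0.01 [array([279., 220.]), array([357., 220.]), array([280., 250.]), array([356., 250.])]
0.022 [array([282., 214.]), array([355., 214.]), array([282., 242.]), array([354., 243.])]
```

View pics/s1.png

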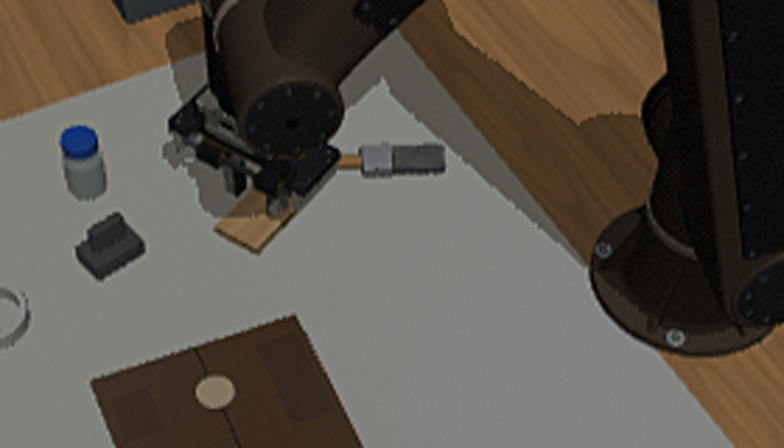

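The scene view confirms the fingers hover above the board. The tips are about 3.5 cm higher than the TCP reading implies. I'll reopen and go lower carefully, watching the force.

Request:
servo_tool:
  targets:
    - {"xyz": [0, 0, 0], "angular": [0, 0, 0], "claw": 8.7}
    - {"xyz": [0, 0, 0], "angular": [0, 0, 0], "claw": 8.7}
    - {"xyz": [0, 0, 0], "angular": [0, 0, 0], "claw": 8.7}
    - {"xyz": [0, 0, 0], "angular": [0, 0, 0], "claw": 8.7}
    - {"xyz": [0, 0, 1.5], "angular": [0, 0, 0], "claw": 8.7}
    - {"xyz": [0, 0, 1], "angular": [0, 0, 0], "claw": 8.7}
    - {"xyz": [0, 0, 0.5], "angular": [0, 0, 0], "claw": 8.7}
    - {"xyz": [0, 0, 0], "angular": [0, 0, 0], "claw": 8.7}

```text
t: 3.95
eef_pos: [0.4158, -0.3164, -0.0052]
ee_rot: [3.14, -0.001, -2.652]
force: [0.5, -0.1, 0.7]
width: 0.087
gripper_force: 0.0
```

Request:
servo_tool:
  targets:
    - {"xyz": [0, 0, 0.2], "angular": [0, 0, 0], "claw": 8.7}
    - {"xyz": [0, 0, 0], "angular": [0, 0, 0], "claw": 8.7}

```text
t: 4.15
eef_pos: [0.4166, -0.3166, -0.0062]
ee_rot: [-3.141, 0.0, -2.652]
force: [0.5, -0.0, 0.7]
width: 0.0869
gripper_force: 0.0
```

```bash
python3 - <<'E'
from h import *
f=grab('wrist');cv2.imwrite('pics/w4.png',f['color'])
s=monitor.get_state();p=s['eef_pos'];R=Ro.from_euler('xyz',s['ee_rot']).as_matrix();w=s['width']/2
print(p,s['width'])
for z in(-.02,-.015,-.01,0): print(z,[proj(f,p+R@[.0095,y,z])[0].round(0) for y in(-w,w)])
E
```

```text
[ 0.41659737 -0.31669109 -0.0061048 ] 0.08696778020204518
-0.02 [array([230., 238.]), array([406., 238.])]
-0.015 [array([233., 234.]), array([403., 234.])]
-0.01 [array([235., 231.]), array([401., 231.])]
0 [array([240., 225.]), array([397., 225.])]
```

View pics/w4.png

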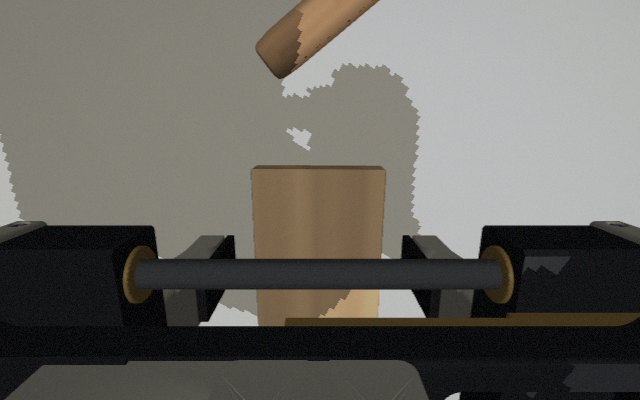

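The tips are now around the board's height. I'll go 3 mm lower and close.

Request:
servo_tool:
  targets:
    - {"xyz": [0, 0, 0.3], "angular": [0, 0, 0], "claw": 8.7}
    - {"xyz": [0, 0, 0], "angular": [0, 0, 0], "claw": 8.7}
    - {"xyz": [0, 0, 0], "angular": [0, 0, 0], "claw": 5.5}
    - {"xyz": [0, 0, 0], "angular": [0, 0, 0], "claw": 5.5}
    - {"xyz": [0, 0, 0], "angular": [0, 0, 0], "claw": 5.5}
    - {"xyz": [0, 0, 0], "angular": [0, 0, 0], "claw": 5.5}
    - {"xyz": [0, 0, 0], "angular": [0, 0, 0], "claw": 5.5}

```text
t: 4.9
eef_pos: [0.4165, -0.3166, -0.0093]
ee_rot: [-3.142, 0.0, -2.652]
force: [0.7, -0.4, 0.8]
width: 0.0641
gripper_force: 20.0
```

Gripped at 64.1 mm with 20 N. Next I'll lift and carry it to above the key, where I can measure the patches.

```bash
python3 -c "
from h import *
go(.58,.01,.16,-184.9,8)"
```

```text
t 4.9 total cm [-29.79  21.13 -16.93] /8 [-3.724  2.641 -2.116] turn [-0.    0.   32.96]
```

Request:
servo_tool:
  targets:
    - {"xyz": [0, 0, -2], "angular": [0, 0, 0], "claw": 5.5}
    - {"xyz": [0, 0, -4], "angular": [0, 0, 0], "claw": 5.5}
    - {"xyz": [0, 0, -4], "angular": [0, 0, 0], "claw": 5.5}
    - {"xyz": [-2, 1.2, -4], "angular": [0, 0, 0], "claw": 5.5}
    - {"xyz": [-3.8, 2.7, -2.9], "angular": [0, 0, 0], "claw": 5.5}
    - {"xyz": [-4, 2.9, 0], "angular": [0, 0, 0], "claw": 5.5}
    - {"xyz": [-4, 2.9, 0], "angular": [0, 0, 0], "claw": 5.5}
    - {"xyz": [-4, 2.9, 0], "angular": [0, 0, 0], "claw": 5.5}
    - {"xyz": [-4, 2.9, 0], "angular": [0, 0, 0], "claw": 5.5}
    - {"xyz": [-4, 2.9, 0], "angular": [0, 0, 0], "claw": 5.5}
    - {"xyz": [-4, 2.7, 0], "angular": [0, 0, 0], "claw": 5.5}
    - {"xyz": [0, 0, 0], "angular": [0, 0, 8.2], "claw": 5.5}
    - {"xyz": [0, 0, 0], "angular": [0, 0, 8.2], "claw": 5.5}
    - {"xyz": [0, 0, 0], "angular": [0, 0, 8.2], "claw": 5.5}
    - {"xyz": [0, 0, 0], "angular": [0, 0, 8.3], "claw": 5.5}
    - {"xyz": [0, 0, 0], "angular": [0, 0, 0], "claw": 5.5}
    - {"xyz": [0, 0, 0], "angular": [0, 0, 0], "claw": 5.5}

```text
t: 6.6
eef_pos: [0.5782, 0.006, 0.157]
ee_rot: [-3.142, -0.0, 3.061]
force: [0.2, 0.0, 0.0]
width: 0.0638
gripper_force: 20.0
```

```bash
python3 - <<'E'
from h import *
f=grab('wrist','w5.png')
s=monitor.get_state();print(s['eef_pos'].round(4),np.degrees(s['ee_rot']).round(2),s['width'])
print(proj(f,[[.5917,.1245,.01],[.5815,.0103,.008],[.5714,-.1047,.01]]).round(0))
E
```

```text
[0.5782 0.0059 0.157 ] [-1.8000e+02 -1.0000e-02  1.7538e+02] 0.06358452154038167
[[436. 192.]
 [322. 190.]
 [207. 190.]]
```

View pics/w5.png

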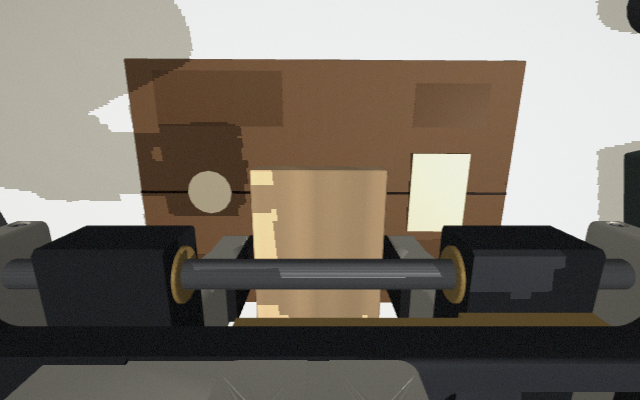

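The wrist view shows the held board in the middle, the round patch at (210,192) and the oblong patch at (439,192).

```bash
python3 - <<'E'
from h import *
f=grab('wrist');im=f['color'];g=im[...,1].copy();hsv=cv2.cvtColor(im,cv2.COLOR_BGR2HSV)
g[:,250:390]=0; g[234:]=0
print(im[192,210],im[192,439],im[140,330],im[222,478])
wseg(f,(g>140)&(np.arange(640)[None]>400)&(np.arange(640)[None]<480)&(np.arange(400)[:,None]>140),.01,(439,192),'rect')
wseg(f,(g>115)&(np.arange(640)[None]<240)&(np.arange(640)[None]>180)&(np.arange(400)[:,None]>165)&(np.arange(400)[:,None]<217),.01,(210,192),'rnd')
E
```

```text
[131 157 168] [216 239 239] [ 63  88 116] [ 64  91 118]
rect px [437.6 190.7] 4252 centroid [591. 126.  10.] rect [593.2 126.2] [56.8 79.3] 85.2
rnd px [209.4 191.5] 1402 centroid [ 573.4 -102.7   10. ] rect [ 573.7 -103.1] [42.2 42.5] 81.5
```

```bash
python3 -c "
from h import *
go(.593,.1261,.001,175.2,4)"
```

```text
t 6.7 total cm [-0.5  12.09 15.6 ] /4 [-0.124  3.023  3.901] turn [-0.   -0.    0.14]
```

Request:
servo_tool:
  targets:
    - {"xyz": [-0.2, 4, 0], "angular": [0, 0, 0.1], "claw": 5.5}
    - {"xyz": [-0.2, 4, 0], "angular": [0, 0, 0], "claw": 5.5}
    - {"xyz": [-0.1, 4.1, 4], "angular": [0, 0, 0], "claw": 5.5}
    - {"xyz": [0, 0, 4], "angular": [0, 0, 0], "claw": 5.5}
    - {"xyz": [0, 0, 4], "angular": [0, 0, 0], "claw": 5.5}
    - {"xyz": [0, 0, 1.6], "angular": [0, 0, 0], "claw": 5.5}
    - {"xyz": [0, 0, 0], "angular": [0, 0, 0], "claw": 5.5}
    - {"xyz": [0, 0, 0], "angular": [0, 0, 0], "claw": 5.5}
    - {"xyz": [0, 0, 0], "angular": [0, 0, 0], "claw": 5.5}

```text
t: 7.6
eef_pos: [0.5942, 0.1214, 0.0278]
ee_rot: [3.14, 0.002, 3.056]
force: [-0.1, -0.2, -0.6]
width: 0.0639
gripper_force: 20.0
```

```bash
python3 -c "
from h import *
go(.593,.1261,.001,175.2,4)"
```

```text
t 7.6 total cm [0.17 0.46 2.68] /4 [0.042 0.114 0.67 ] turn [ 0.07  0.13 -0.09]
```

Request:
servo_tool:
  targets:
    - {"xyz": [0.1, 0.45, 0], "angular": [0, 0, 0], "claw": 5.5}
    - {"xyz": [0, 0, 1.2], "angular": [0, 0, 0], "claw": 5.5}
    - {"xyz": [0, 0, 0.9], "angular": [0, 0, 0], "claw": 5.5}
    - {"xyz": [0, 0, 0], "angular": [0, 0, 0], "claw": 5.5}
    - {"xyz": [0, 0, 0], "angular": [0, 0, 0], "claw": 5.5}
    - {"xyz": [0, 0, 0], "angular": [0, 0, 0], "claw": 5.5}

```text
t: 8.2
eef_pos: [0.5926, 0.1255, 0.0052]
ee_rot: [-3.141, -0.0, 3.055]
force: [0.1, 0.3, -0.8]
width: 0.0639
gripper_force: 20.0
```

```bash
python3 -c "
from h import *
go(.593,.1261,.001,175.2,4)"
```

```text
t 8.2 total cm [-0.04  0.06  0.42] /4 [-0.009  0.015  0.104] turn [-0.01 -0.   -0.14]
```

Request:
servo_tool:
  targets:
    - {"xyz": [0, 0.05, 0.2], "angular": [0, 0, -0.1], "claw": 5.5}
    - {"xyz": [0, 0, 0.2], "angular": [0, 0, 0], "claw": 5.5}
    - {"xyz": [0, 0, 0], "angular": [0, 0, 0], "claw": 5.5}
    - {"xyz": [0, 0, 0], "angular": [0, 0, 0], "claw": 5.5}

```text
t: 8.6
eef_pos: [0.5925, 0.126, 0.0011]
ee_rot: [-3.142, -0.0, 3.057]
force: [0.8, 0.1, -1.0]
width: 0.0639
gripper_force: 20.0
```

Request:
servo_tool:
  targets:
    - {"xyz": [0, 0, 0.08], "angular": [0, 0, 0], "claw": 5.5}
    - {"xyz": [0, 0, 0], "angular": [0, 0, 0], "claw": 5.5}
    - {"xyz": [0, 0, 0], "angular": [0, 0, 0], "claw": 6.8}
    - {"xyz": [0, 0, 0], "angular": [0, 0, 0], "claw": 8.0}
    - {"xyz": [0, 0, 0], "angular": [0, 0, 0], "claw": 8.7}
    - {"xyz": [0, 0, 0], "angular": [0, 0, 0], "claw": 8.7}
    - {"xyz": [0, 0, -3], "angular": [0, 0, 0], "claw": 8.7}
    - {"xyz": [0, 0, -5], "angular": [0, 0, 0], "claw": 8.7}
    - {"xyz": [0, 0, -5], "angular": [0, 0, 0], "claw": 8.7}
    - {"xyz": [0, 0, -4], "angular": [0, 0, 0], "claw": 8.7}
    - {"xyz": [0, 0, 0], "angular": [0, 0, 0], "claw": 8.7}
    - {"xyz": [0, 0, 0], "angular": [0, 0, 0], "claw": 8.7}

```text
t: 9.8
eef_pos: [0.5929, 0.1264, 0.1717]
ee_rot: [3.14, 0.002, 3.057]
force: [-0.1, -0.7, -1.0]
width: 0.087
gripper_force: 0.0
```

```bash
python3 - <<'E'
from h import *
f=grab('wrist','w6.png');hsv=cv2.cvtColor(f['color'],cv2.COLOR_BGR2HSV)
m=(hsv[...,1]>40)&(f['color'][...,2]>150); m[228:]=0
wseg(f,m,.024,(319,190),'board')
go(.5942,.334,.16,-173,8)
E
```

```text
board px [317.5 184.5] 5444 centroid [590.2 127.   24. ] rect [592.1 126.8] [64.3 85.9] 85.1
t 9.85 total cm [ 1.56 20.74  1.04] /8 [0.194 2.593 0.13 ] turn [  0.03  -0.   -11.86]
```

View pics/w6.png

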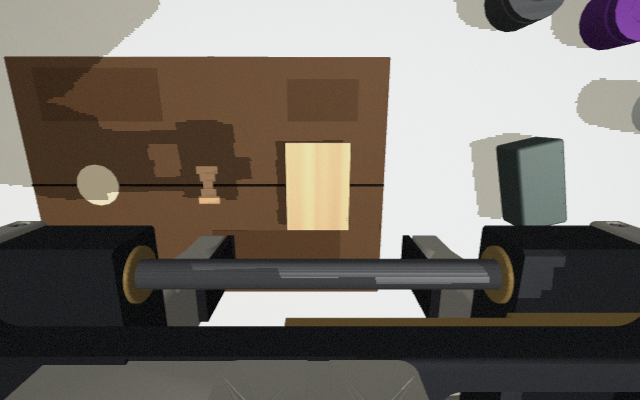

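The board lies squarely over the patch at (285–350, 142–230), and the slate is at (530,180). I'll move over the slate.

Request:
servo_tool:
  targets:
    - {"xyz": [0.1, 4, 0], "angular": [0, 0, -4], "claw": 8.7}
    - {"xyz": [0.3, 4, 0], "angular": [0, 0, -4], "claw": 8.7}
    - {"xyz": [0.5, 4, 0], "angular": [0, 0, -3.9], "claw": 8.7}
    - {"xyz": [0.5, 4.2, 0], "angular": [0, 0, 0], "claw": 8.7}
    - {"xyz": [0.5, 4.2, 0], "angular": [0, 0, 0], "claw": 8.7}
    - {"xyz": [0, 0, 0], "angular": [0, 0, 0], "claw": 8.7}
    - {"xyz": [0, 0, 0], "angular": [0, 0, 0], "claw": 8.7}

```text
t: 10.55
eef_pos: [0.5639, 0.3283, 0.1682]
ee_rot: [-3.14, -0.003, -3.017]
force: [0.7, -0.6, -0.1]
width: 0.0872
gripper_force: 0.0
```

```bash
python3 - <<'E'
from h import *
f=grab('wrist','w7.png')
s=monitor.get_state();print(s['eef_pos'].round(4),np.degrees(s['ee_rot']).round(2))
print(proj(f,[[.604,.337,.04]]).round(0))
cv2.imwrite('pics/w7.png',f['color'])
E
```

```text
[0.5643 0.3275 0.1686] [-1.799e+02 -1.400e-01 -1.729e+02]
[[322. 233.]]
```

View pics/w7.png

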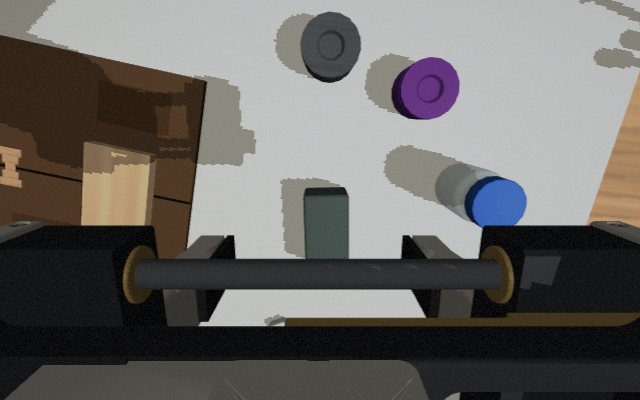

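The slate is upright in the image at columns 304–349, partly hidden. The disc is at (331,47), purple at (428,90) and jar A at (495,203). I'll move 4 cm ahead and measure.

Request:
servo_tool:
  targets:
    - {"xyz": [-4.3, 0, 0], "angular": [0, 0, 0], "claw": 8.7}
    - {"xyz": [0, 0, 0], "angular": [0, 0, 0], "claw": 8.7}
    - {"xyz": [0, 0, 0], "angular": [0, 0, 0], "claw": 8.7}

```text
t: 10.9
eef_pos: [0.6083, 0.3314, 0.1689]
ee_rot: [-3.14, -0.002, -3.021]
force: [-0.2, 0.6, 0.1]
width: 0.087
gripper_force: 0.0
```

```bash
python3 - <<'E'
from h import *
f=grab('wrist');im=f['color'];g=im[...,1].astype(int)
r,c=np.mgrid[:400,:640]
print(im[195,325],im[150:240:8,325,1], im[200,290:365:5,1])
m=(g<130)&(c>270)&(c<380)&(r>120)&(r<236)
from itertools import product
for th in (60,70,80):
    mm=m&(g>th); wseg(f,cv2.morphologyEx(mm.astype(np.uint8),cv2.MORPH_OPEN,np.ones((5,5))),.04,(325,190),'stone%d'%th)
cv2.imwrite('pics/w8.png',im[120:260,240:420])
E
```

```text
[75 79 68] [ 78  81  84  80  78  76  80  78  81  79  80 186] [132 134 138 133  79  78  80  77  80  81  79  81  81 189 191]
stone60 px [329.6 190. ] 3703 centroid [605.2 342.2  40. ] rect [607.1 342.2] [82.1 41. ] 8.4
stone70 px [329.5 190. ] 3465 centroid [605.3 342.1  40. ] rect [607.4 342.1] [80.9 39.4] 8.3
stone80 px [345.6 175.3] 74 centroid [589.5 355.3  40. ] rect [589.3 355.1] [11.3  6.5] 6.9
```

```bash
python3 -c "
from h import *
go(.607,.342,.0,-171.6,8)"
```

```text
t 10.95 total cm [-0.07  1.06 16.94] /8 [-0.009  0.133  2.117] turn [-0.05 -0.09 -1.46]
```

Request:
servo_tool:
  targets:
    - {"xyz": [-0.1, 1.05, 1], "angular": [0, 0, -1.5], "claw": 8.7}
    - {"xyz": [0, 0, 4.5], "angular": [0, 0, 0], "claw": 8.7}
    - {"xyz": [0, 0, 4.5], "angular": [0, 0, 0], "claw": 8.7}
    - {"xyz": [0, 0, 3.5], "angular": [0, 0, 0], "claw": 8.7}
    - {"xyz": [0, 0, 2.4], "angular": [0, 0, 0], "claw": 8.7}
    - {"xyz": [0, 0, 1], "angular": [0, 0, 0], "claw": 8.7}
    - {"xyz": [0, 0, 0], "angular": [0, 0, 0], "claw": 8.7}
    - {"xyz": [0, 0, 0], "angular": [0, 0, 0], "claw": 8.7}

```text
t: 11.75
eef_pos: [0.6079, 0.3444, 0.0026]
ee_rot: [3.141, 0.002, -2.991]
force: [0.2, -0.2, 0.9]
width: 0.0872
gripper_force: 0.0
```

Request:
servo_tool:
  targets:
    - {"xyz": [0, 0, 0], "angular": [0, 0, 0], "claw": 3.5}
    - {"xyz": [0, 0, 0], "angular": [0, 0, 0], "claw": 3.5}
    - {"xyz": [0, 0, 0], "angular": [0, 0, 0], "claw": 3.5}
    - {"xyz": [0, 0, 0], "angular": [0, 0, 0], "claw": 3.5}
    - {"xyz": [0, 0, 0], "angular": [0, 0, 0], "claw": 3.5}
    - {"xyz": [0, 0, 0], "angular": [0, 0, 0], "claw": 3.5}
  force: 35

```text
t: 12.35
eef_pos: [0.6074, 0.3433, 0.0015]
ee_rot: [-3.141, -0.0, -2.992]
force: [0.4, -3.9, 2.2]
width: 0.0445
gripper_force: 1.5
```

```bash
python3 -c "
from h import *
go(.5932,.1263,.15,175.2,5)"
```

```text
t 12.35 total cm [  4.64 -21.26 -14.85] /5 [ 0.928 -4.251 -2.969] turn [-2.000e-02 -1.000e-02  1.336e+01]
```

Request:
servo_tool:
  targets:
    - {"xyz": [0, 0, 0], "angular": [0, 0, 0], "claw": 3.5}
    - {"xyz": [0, 0, 0], "angular": [0, 0, 0], "claw": 3.5}
    - {"xyz": [0, 0, 0], "angular": [0, 0, 0], "claw": 3.5}

```text
t: 12.65
eef_pos: [0.6074, 0.3433, 0.0015]
ee_rot: [-3.141, -0.0, -2.992]
force: [-0.1, -2.1, 3.2]
width: 0.0439
gripper_force: 35.0
```

Request:
servo_tool:
  targets:
    - {"xyz": [0, 0, -1], "angular": [0, 0, 0], "claw": 3.5}
    - {"xyz": [0, 0, -3], "angular": [0, 0, 0], "claw": 3.5}
    - {"xyz": [0, 0, -4], "angular": [0, 0, 0], "claw": 3.5}
    - {"xyz": [0, 0, -4], "angular": [0, 0, 0], "claw": 3.5}
    - {"xyz": [0, 0, -3], "angular": [0, 0, 0], "claw": 3.5}
    - {"xyz": [0.8, -3.6, 0], "angular": [0, 0, 0], "claw": 3.5}
    - {"xyz": [0.8, -3.6, 0], "angular": [0, 0, 0], "claw": 3.5}
    - {"xyz": [0.8, -3.6, 0], "angular": [0, 0, 0], "claw": 3.5}
    - {"xyz": [0.8, -3.6, 0], "angular": [0, 0, 0], "claw": 3.5}
    - {"xyz": [0.7, -3.5, 0], "angular": [0, 0, 0], "claw": 3.5}
    - {"xyz": [0.7, -3.4, 0], "angular": [0, 0, 0], "claw": 3.5}
    - {"xyz": [0, 0, 0], "angular": [0, 0, 6.7], "claw": 3.5}
    - {"xyz": [0, 0, 0], "angular": [0, 0, 6.7], "claw": 3.5}
    - {"xyz": [0, 0, 0], "angular": [0, 0, 0], "claw": 3.5}
    - {"xyz": [0, 0, 0], "angular": [0, 0, 0], "claw": 3.5}

```text
t: 14.15
eef_pos: [0.5934, 0.1264, 0.1514]
ee_rot: [3.141, -0.0, 3.06]
force: [0.1, 0.4, -4.3]
width: 0.0437
gripper_force: 35.0
```

```bash
python3 - <<'E'
from h import *
f=grab('wrist','w9.png')
go(.5932,.1263,.0265,175.2,5)
E
```

```text
t 14.2 total cm [ 0.02 -0.02 12.48] /5 [ 0.003 -0.004  2.496] turn [ 0.01 -0.02  0.15]
```

View pics/w9.png

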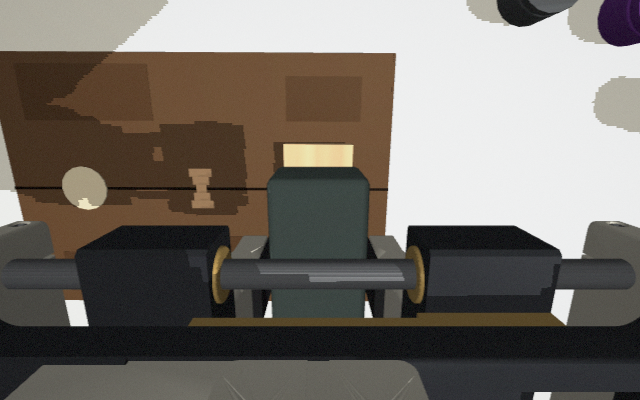

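The slate is held straight, and its top-face near edge is at row ~181. I'll check how it is centred in the grip.

```bash
python3 - <<'E'
from h import *
f=grab('wrist');im=f['color']
p=monitor.get_state()['eef_pos'];print(p.round(4))
print(im[160:200:2,320,1],im[292:330:2,320,1])
print(ray(f,[[269,200],[368,200],[320,183],[320,318]],p[2]+.0385).round(4))
E
```

```text
[0.5935 0.1265 0.1513]
[217 217 212 175  42  47  42  47  46  45  60  71  73  72  74  73  74  73
  74  68] [70 69 72 67 74 71 65 72 70 72 72 70 70 73 70 72 73 36 11]
[[0.5584 0.1092 0.1898]
 [0.5618 0.1508 0.1898]
 [0.5529 0.1312 0.1898]
 [0.6166 0.1261 0.1898]]
```

Request:
servo_tool:
  targets:
    - {"xyz": [0, 0, 4], "angular": [0, 0, 0.1], "claw": 3.5}
    - {"xyz": [0, 0, 4], "angular": [0, 0, 0], "claw": 3.5}
    - {"xyz": [0, 0, 2.5], "angular": [0, 0, 0], "claw": 3.5}
    - {"xyz": [0, 0, 1], "angular": [0, 0, 0], "claw": 3.5}
    - {"xyz": [0, 0, 0.6], "angular": [0, 0, 0], "claw": 3.5}
    - {"xyz": [0, 0, 0.2], "angular": [0, 0, 0], "claw": 3.5}
    - {"xyz": [0, 0, 0], "angular": [0, 0, 0], "claw": 3.5}
    - {"xyz": [0, 0, 0], "angular": [0, 0, 0], "claw": 3.5}

```text
t: 15.05
eef_pos: [0.5944, 0.1266, 0.0297]
ee_rot: [3.14, 0.002, 3.056]
force: [-0.3, 0.7, -4.4]
width: 0.0439
gripper_force: 35.0
```

Request:
servo_tool:
  targets:
    - {"xyz": [0, 0, 0], "angular": [0, 0, 0], "claw": 3.5}
    - {"xyz": [0, 0, 0.1], "angular": [0, 0, 0], "claw": 3.5}
    - {"xyz": [0, 0, 0], "angular": [0, 0, 0], "claw": 3.5}

```text
t: 15.35
eef_pos: [0.5937, 0.1262, 0.0276]
ee_rot: [3.141, 0.0, 3.055]
force: [-1.5, 0.0, -4.5]
width: 0.0439
gripper_force: 35.0
```

Request:
servo_tool:
  targets:
    - {"xyz": [0, 0, 0.1], "angular": [0, 0, -0.1], "claw": 3.5}
    - {"xyz": [0, 0, 0], "angular": [0, 0, 0], "claw": 3.5}
    - {"xyz": [0, 0, 0], "angular": [0, 0, 0], "claw": 3.5}

```text
t: 15.65
eef_pos: [0.5936, 0.1261, 0.0263]
ee_rot: [-3.141, -0.0, 3.057]
force: [0.7, 0.1, -3.2]
width: 0.0436
gripper_force: 35.0
```

Request:
servo_tool:
  targets:
    - {"xyz": [0, 0, 0.1], "angular": [0, 0, 0], "claw": 3.5}
    - {"xyz": [0, 0, 0], "angular": [0, 0, 0], "claw": 3.5}
    - {"xyz": [0, 0, 0], "angular": [0, 0, 0], "claw": 3.5}

```text
t: 15.95
eef_pos: [0.5937, 0.1262, 0.0255]
ee_rot: [3.141, 0.0, 3.057]
force: [0.2, -0.2, -2.4]
width: 0.0437
gripper_force: 35.0
```

Contact shows in the falling load. I'll release, rise and head for the disc.

Request:
servo_tool:
  targets:
    - {"xyz": [0, 0, 0.05], "angular": [0, 0, 0], "claw": 3.5}
    - {"xyz": [0, 0, 0], "angular": [0, 0, 0], "claw": 5}
    - {"xyz": [0, 0, 0], "angular": [0, 0, 0], "claw": 7}
    - {"xyz": [0, 0, 0], "angular": [0, 0, 0], "claw": 8.7}
    - {"xyz": [0, 0, 0], "angular": [0, 0, 0], "claw": 8.7}
    - {"xyz": [0, 0, -3], "angular": [0, 0, 0], "claw": 8.7}
    - {"xyz": [0, 0, -4.5], "angular": [0, 0, 0], "claw": 8.7}
    - {"xyz": [0, 0, -4.5], "angular": [0, 0, 0], "claw": 8.7}
    - {"xyz": [0, 0, -4], "angular": [0, 0, 0], "claw": 8.7}
    - {"xyz": [0, 0, 0], "angular": [0, 0, 0], "claw": 8.7}
    - {"xyz": [0, 0, 0], "angular": [0, 0, 0], "claw": 8.7}

```text
t: 17.05
eef_pos: [0.594, 0.1265, 0.1861]
ee_rot: [3.14, 0.002, 3.057]
force: [0.1, -0.5, -1.7]
width: 0.0871
gripper_force: 0.0
```

```bash
python3 - <<'E'
from h import *
f=grab('wrist','w10.png');im=f['color'];g=im[...,1].astype(int)
r,c=np.mgrid[:400,:640]
m=(g>60)&(g<110)&(im[...,0]<110)&(im[...,2]<85)&(c>270)&(c<370)&(r>100)&(r<225)
wseg(f,m,.064,(320,190),'stonetop')
go(.437,.323,.165,-100,8)
E
```

```text
stonetop px [302.6 173.2] 248 centroid [574.5 114.8  64. ] rect [578.9 112.6] [35.  82.6] 56.7
t 17.1 total cm [17.24 18.29  1.98] /8 [2.155 2.286 0.247] turn [ 3.000e-02  1.000e-02 -8.486e+01]
```

View pics/w10.png

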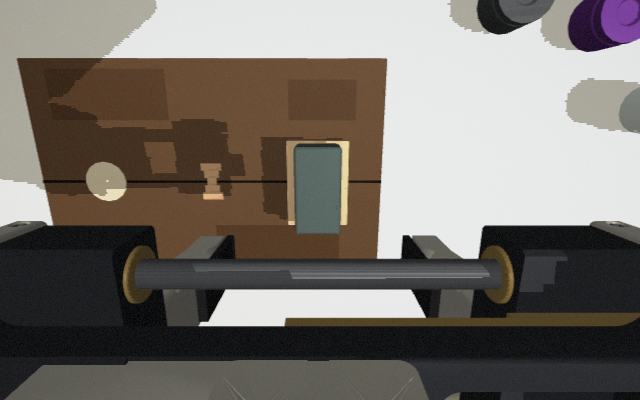

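The slate stands centred on the board: slate at columns 293–342, board rim even around it. Next, over to the disc.

Request:
servo_tool:
  targets:
    - {"xyz": [2.87, 3.05, 0], "angular": [0, 0, 0], "claw": 8.7}
    - {"xyz": [2.87, 3.05, 0], "angular": [0, 0, 0], "claw": 8.7}
    - {"xyz": [2.87, 3.05, 0], "angular": [0, 0, 0], "claw": 8.7}
    - {"xyz": [2.87, 3.05, 0], "angular": [0, 0, 0], "claw": 8.7}
    - {"xyz": [2.87, 3.05, 0], "angular": [0, 0, 0], "claw": 8.7}
    - {"xyz": [2.87, 3.05, 0], "angular": [0, 0, 0], "claw": 8.7}
    - {"xyz": [0, 0, 0], "angular": [0, 0, -7], "claw": 8.7}
    - {"xyz": [0, 0, 0], "angular": [0, 0, -7], "claw": 8.7}
    - {"xyz": [0, 0, 0], "angular": [0, 0, -7], "claw": 8.7}
    - {"xyz": [0, 0, 0], "angular": [0, 0, -7], "claw": 8.7}
    - {"xyz": [0, 0, 0], "angular": [0, 0, -7], "claw": 8.7}
    - {"xyz": [0, 0, 0], "angular": [0, 0, 0], "claw": 8.7}
    - {"xyz": [0, 0, 0], "angular": [0, 0, 0], "claw": 8.7}

```text
t: 18.4
eef_pos: [0.4371, 0.3226, 0.1837]
ee_rot: [-3.141, -0.002, -2.619]
force: [-0.3, -0.4, 0.6]
width: 0.0873
gripper_force: 0.0
```

```bash
python3 - <<'E'
from h import *
f=grab('wrist','w11.png');im=f['color'];g=im[...,1].astype(int);hsv=cv2.cvtColor(im,cv2.COLOR_BGR2HSV)
s=monitor.get_state();print(s['eef_pos'].round(4),np.degrees(s['ee_rot']).round(1))
u=proj(f,[s['eef_pos']*[1,1,0]+[0,0,.04]])[0];print('tcp ground px',u)
r,c=np.mgrid[:400,:640]
m=(g<115)&(hsv[...,1]<70)&(r<228)
n,l,st,ce=cv2.connectedComponentsWithStats(m.astype(np.uint8))
for i in range(1,n):
    if st[i,4]>300: print(st[i],ce[i].round(0),np.round(ray(f,ce[i],.03)[0],4),im[int(ce[i][1]),int(ce[i][0])])
for nm,mk in(('purple/pink',(hsv[...,1]>60)&(hsv[...,0]>135)),):
    n,l,st,ce=cv2.connectedComponentsWithStats(mk.astype(np.uint8))
    for i in range(1,n):
        if st[i,4]>300: print(nm,st[i],np.round(ray(f,ce[i],.03)[0],4))
E
```

```text
[0.4372 0.3227 0.184 ] [-1.8e+02 -1.0e-01 -1.5e+02]
tcp ground px [318.37979129 188.67585823]
[ 293  157   52   56 2233] [319. 185.] [0.4352 0.3221 0.03  ] [69 68 69]
[   0  179  121   49 3039] [ 74. 208.] [0.5836 0.1133 0.03  ] [68 72 63]
[483 221 155   7 511] [574. 225.] [0.3382 0.577  0.03  ] [65 71 70]
purple/pink [ 270   47   57   61 2660] [0.355  0.2537 0.03  ]
purple/pink [ 356  216   50   44 1722] [0.454  0.4073 0.03  ]
```

```bash
python3 -c "
from h import *
go(.435,.3216,.0,-150,8)"
```

```text
t 18.45 total cm [ 0.22  0.02 18.4 ] /8 [0.028 0.003 2.3  ] turn [-0.03 -0.08 -0.04]
```

Request:
servo_tool:
  targets:
    - {"xyz": [0.25, 0, 3], "angular": [0, 0, 0], "claw": 8.7}
    - {"xyz": [0, 0, 4.5], "angular": [0, 0, 0], "claw": 8.7}
    - {"xyz": [0, 0, 4.5], "angular": [0, 0, 0], "claw": 8.7}
    - {"xyz": [0, 0, 3.5], "angular": [0, 0, 0], "claw": 8.7}
    - {"xyz": [0, 0, 2], "angular": [0, 0, 0], "claw": 8.7}
    - {"xyz": [0, 0, 0.8], "angular": [0, 0, 0], "claw": 8.7}
    - {"xyz": [0, 0, 0], "angular": [0, 0, 0], "claw": 8.7}
    - {"xyz": [0, 0, 0], "angular": [0, 0, 0], "claw": 4.2}
    - {"xyz": [0, 0, 0], "angular": [0, 0, 0], "claw": 4.2}
    - {"xyz": [0, 0, 0], "angular": [0, 0, 0], "claw": 4.2}
    - {"xyz": [0, 0, 0], "angular": [0, 0, 0], "claw": 4.2}
    - {"xyz": [0, 0, 0], "angular": [0, 0, 0], "claw": 4.2}
    - {"xyz": [0, 0, 0], "angular": [0, 0, 0], "claw": 4.2}
    - {"xyz": [0, 0, 0], "angular": [0, 0, 0], "claw": 4.2}
  force: 40

```text
t: 19.85
eef_pos: [0.4355, 0.3222, 0.0023]
ee_rot: [3.141, 0.001, -2.615]
force: [-2.4, -0.7, 6.3]
width: 0.0502
gripper_force: 40.0
```

```bash
python3 - <<'E'
from h import *
f=grab('wrist','w12.png');im=f['color']
s=monitor.get_state();print(s['eef_pos'].round(4))
u=proj(f,[s['eef_pos']*[1,1,0]+[0,0,.04]])[0].round();print('tcp px',u)
k=int(u[0]);print([(r,im[r,k,1]) for r in range(130,300,5)])
go(.5737,-.103,.14,-150,12)
E
```

```text
[0.4355 0.3222 0.0024]
tcp px [318. 272.]
[(130, np.uint8(156)), (135, np.uint8(153)), (140, np.uint8(156)), (145, np.uint8(155)), (150, np.uint8(154)), (155, np.uint8(152)), (160, np.uint8(157)), (165, np.uint8(154)), (170, np.uint8(156)), (175, np.uint8(157)), (180, np.uint8(156)), (185, np.uint8(157)), (190, np.uint8(156)), (195, np.uint8(156)), (200, np.uint8(39)), (205, np.uint8(39)), (210, np.uint8(29)), (215, np.uint8(35)), (220, np.uint8(53)), (225, np.uint8(53)), (230, np.uint8(50)), (235, np.uint8(58)), (240, np.uint8(52)), (245, np.uint8(54)), (250, np.uint8(38)), (255, np.uint8(52)), (260, np.uint8(42)), (265, np.uint8(52)), (270, np.uint8(57)), (275, np.uint8(58)), (280, np.uint8(60)), (285, np.uint8(49)), (290, np.uint8(55)), (295, np.uint8(53))]
t 19.9 total cm [  9.4  -43.7  -13.79] /12 [ 0.783 -3.642 -1.149] turn [0.02 0.04 0.16]
```

```bash
python3 - <<'E'
from h import *
f=grab('wrist');im=f['color']
s=monitor.get_state();p=s['eef_pos'];R=Ro.from_euler('xyz',s['ee_rot']).as_matrix()
print(s['width'],s['gripper_force'],s['force'].round(1),s['moment'].round(2))
for r,z in((216,.04),(218,.04),(220,.04),(198,0.)): print(r,z,(R.T@(ray(f,[[318,r]],z)[0]-p)).round(4))
E
```

```text
0.050390286200939716 40.001280605793 [-3.4  0.8  5.7] [ 0.27  0.84 -0.05]
216 0.04 [ 0.0262 -0.0002 -0.0377]
218 0.04 [ 0.0253 -0.0002 -0.0377]
220 0.04 [ 0.0244 -0.0002 -0.0377]
198 0.0 [ 0.0244 -0.0002  0.0023]
```

Centred within about 1 mm. I'll lift and carry it to the round patch.

Request:
servo_tool:
  targets:
    - {"xyz": [0, 0, -0.5], "angular": [0, 0, 0], "claw": 4.2}
    - {"xyz": [0, 0, -2], "angular": [0, 0, 0], "claw": 4.2}
    - {"xyz": [0, 0, -3.5], "angular": [0, 0, 0], "claw": 4.2}
    - {"xyz": [0, 0, -4], "angular": [0, 0, 0], "claw": 4.2}
    - {"xyz": [0, 0, -4], "angular": [0, 0, 0], "claw": 4.2}
    - {"xyz": [0, 0, 0], "angular": [0, 0, 0], "claw": 4.2}

```text
t: 20.55
eef_pos: [0.4374, 0.324, 0.1473]
ee_rot: [3.139, 0.008, -2.615]
force: [1.1, 1.5, -3.5]
width: 0.0502
gripper_force: 40.0
```

```bash
python3 -c "
from h import *
go(.5735,-.103,.14,-150,12)
print(monitor.get_state()['force'])"
```

```text
t 20.55 total cm [  9.72 -43.75   0.54] /12 [ 0.81  -3.646  0.045] turn [0.15 0.47 0.2 ]
[ 1.12724395  1.50436786 -3.45278892]
```

Request:
servo_tool:
  targets:
    - {"xyz": [0.8, -3.6, 0], "angular": [0, 0, 0], "claw": 4.2}
    - {"xyz": [0.8, -3.6, 0], "angular": [0, 0, 0], "claw": 4.2}
    - {"xyz": [0.8, -3.6, 0], "angular": [0, 0, 0], "claw": 4.2}
    - {"xyz": [0.8, -3.6, 0], "angular": [0, 0, 0], "claw": 4.2}
    - {"xyz": [0.8, -3.6, 0], "angular": [0, 0, 0], "claw": 4.2}
    - {"xyz": [0.8, -3.6, 0], "angular": [0, 0, 0], "claw": 4.2}
    - {"xyz": [0.8, -3.6, 0], "angular": [0, 0, 0], "claw": 4.2}
    - {"xyz": [0.8, -3.6, 0], "angular": [0, 0, 0], "claw": 4.2}
    - {"xyz": [0.8, -3.6, 0], "angular": [0, 0, 0], "claw": 4.2}
    - {"xyz": [0.8, -3.6, 0], "angular": [0, 0, 0], "claw": 4.2}
    - {"xyz": [0.8, -3.6, 0], "angular": [0, 0, 0], "claw": 4.2}
    - {"xyz": [0.8, -3.6, 0], "angular": [0, 0, 0], "claw": 4.2}
    - {"xyz": [0, 0, 0], "angular": [0, 0, 0], "claw": 4.2}
    - {"xyz": [0, 0, 0], "angular": [0, 0, 0], "claw": 4.2}

```text
t: 21.95
eef_pos: [0.5681, -0.1009, 0.1401]
ee_rot: [3.14, -0.003, -2.618]
force: [-0.3, 0.9, -4.4]
width: 0.0504
gripper_force: 40.0
```

```bash
python3 - <<'E'
from h import *
f=grab('wrist','w13.png');im=f['color']
s=monitor.get_state();p=s['eef_pos'];R=Ro.from_euler('xyz',s['ee_rot']).as_matrix()
k=318;col=im[190:235,k,1];print(list(col))
# local offset of near rims in the tool frame (top face 37.7 mm above TCP)
F=lambda r:(R.T@(ray(f,[[k,r]],p[2]+.0377)[0]-p)).round(4)
print(F(216),F(218))
g=im[225,:,1];print(list(g[250:390:4]))
print(s['force'].round(1),s['moment'].round(2),np.degrees(s['ee_rot']).round(2))
go(.5735,-.103,.0124,-150,6)
E
```

```text
[np.uint8(232), np.uint8(234), np.uint8(235), np.uint8(234), np.uint8(234), np.uint8(233), np.uint8(233), np.uint8(132), np.uint8(48), np.uint8(42), np.uint8(44), np.uint8(42), np.uint8(37), np.uint8(40), np.uint8(43), np.uint8(43), np.uint8(42), np.uint8(43), np.uint8(43), np.uint8(42), np.uint8(39), np.uint8(49), np.uint8(57), np.uint8(59), np.uint8(41), np.uint8(44), np.uint8(44), np.uint8(43), np.uint8(50), np.uint8(69), np.uint8(67), np.uint8(65), np.uint8(68), np.uint8(67), np.uint8(69), np.uint8(64), np.uint8(65), np.uint8(65), np.uint8(66), np.uint8(62), np.uint8(62), np.uint8(63), np.uint8(61), np.uint8(65), np.uint8(62)]
[ 0.0267 -0.0008 -0.0376] [ 0.0258 -0.0008 -0.0376]
[np.uint8(76), np.uint8(78), np.uint8(78), np.uint8(80), np.uint8(79), np.uint8(77), np.uint8(79), np.uint8(41), np.uint8(55), np.uint8(42), np.uint8(42), np.uint8(96), np.uint8(102), np.uint8(99), np.uint8(99), np.uint8(63), np.uint8(66), np.uint8(64), np.uint8(67), np.uint8(61), np.uint8(64), np.uint8(60), np.uint8(67), np.uint8(68), np.uint8(46), np.uint8(34), np.uint8(50), np.uint8(38), np.uint8(86), np.uint8(83), np.uint8(83), np.uint8(83), np.uint8(84), np.uint8(84), np.uint8(81)]
[-1.1  0.2 -4.2] [0.02 0.03 0.04] [ 1.7991e+02 -1.2000e-01 -1.4993e+02]
t 22.0 total cm [-0.34 -0.53 12.8 ] /6 [-0.057 -0.089  2.134] turn [ 0.09 -0.12  0.07]
```

Request:
servo_tool:
  targets:
    - {"xyz": [-0.35, -0.53, 2], "angular": [0, 0, 0], "claw": 4.2}
    - {"xyz": [0, 0, 4], "angular": [0, 0, 0], "claw": 4.2}
    - {"xyz": [0, 0, 3], "angular": [0, 0, 0], "claw": 4.2}
    - {"xyz": [0, 0, 2], "angular": [0, 0, 0], "claw": 4.2}
    - {"xyz": [0, 0, 1], "angular": [0, 0, 0], "claw": 4.2}
    - {"xyz": [0, 0, 0.3], "angular": [0, 0, 0], "claw": 4.2}
    - {"xyz": [0, 0, 0], "angular": [0, 0, 0], "claw": 4.2}
    - {"xyz": [0, 0, 0], "angular": [0, 0, 0], "claw": 4.2}
    - {"xyz": [0, 0, 0], "angular": [0, 0, 0], "claw": 4.2}

```text
t: 22.9
eef_pos: [0.5759, -0.1026, 0.0201]
ee_rot: [-3.141, 0.002, -2.615]
force: [0.6, -0.3, -4.5]
width: 0.0501
gripper_force: 40.0
```

```bash
python3 -c "
from h import *
go(.5737,-.103,.0124,-150,6)"
```

```text
t 22.9 total cm [0.21 0.08 0.77] /6 [0.035 0.013 0.128] turn [-0.05  0.11  0.17]
```

Request:
servo_tool:
  targets:
    - {"xyz": [0.2, 0.08, 0.2], "angular": [0, 0, 0], "claw": 4.2}
    - {"xyz": [0, 0, 0.2], "angular": [0, 0, 0], "claw": 4.2}
    - {"xyz": [0, 0, 0], "angular": [0, 0, 0], "claw": 4.2}
    - {"xyz": [0, 0, 0], "angular": [0, 0, 0], "claw": 4.2}
    - {"xyz": [0, 0, 0], "angular": [0, 0, 0], "claw": 4.2}

```text
t: 23.4
eef_pos: [0.573, -0.1031, 0.0149]
ee_rot: [-3.142, 0.0, -2.615]
force: [-0.6, 0.7, -4.4]
width: 0.0501
gripper_force: 40.0
```

```bash
python3 -c "
from h import *
go(.5737,-.103,.0124,-150,6)"
```

```text
t 23.4 total cm [-0.07 -0.02  0.25] /6 [-0.011 -0.004  0.042] turn [-0.01  0.    0.16]
```

Request:
servo_tool:
  targets:
    - {"xyz": [-0.05, 0, 0.15], "angular": [0, 0, 0], "claw": 4.2}
    - {"xyz": [0, 0, 0.07], "angular": [0, 0, 0], "claw": 4.2}
    - {"xyz": [0, 0, 0], "angular": [0, 0, 0], "claw": 4.2}
    - {"xyz": [0, 0, 0], "angular": [0, 0, 0], "claw": 4.2}

```text
t: 23.8
eef_pos: [0.5733, -0.1028, 0.0126]
ee_rot: [3.142, -0.0, -2.615]
force: [0.3, -0.2, -3.1]
width: 0.0505
gripper_force: 40.0
```

Request:
servo_tool:
  targets:
    - {"xyz": [0, 0, 0.08], "angular": [0, 0, 0], "claw": 4.2}
    - {"xyz": [0, 0, 0], "angular": [0, 0, 0], "claw": 4.2}
    - {"xyz": [0, 0, 0], "angular": [0, 0, 0], "claw": 4.2}

```text
t: 24.1
eef_pos: [0.5734, -0.1028, 0.0123]
ee_rot: [-3.141, 0.0, -2.615]
force: [-2.4, 0.0, 4.3]
width: 0.0502
gripper_force: 40.0
```

Firm contact. I'll release, rise and check the placing.

Request:
servo_tool:
  targets:
    - {"xyz": [0, 0, 0], "angular": [0, 0, 0], "claw": 5.5}
    - {"xyz": [0, 0, 0], "angular": [0, 0, 0], "claw": 7}
    - {"xyz": [0, 0, 0], "angular": [0, 0, 0], "claw": 8.7}
    - {"xyz": [0, 0, 0], "angular": [0, 0, 0], "claw": 8.7}
    - {"xyz": [0, 0, 0], "angular": [0, 0, 0], "claw": 8.7}
    - {"xyz": [0, 0, -3], "angular": [0, 0, 0], "claw": 8.7}
    - {"xyz": [0, 0, -5], "angular": [0, 0, 0], "claw": 8.7}
    - {"xyz": [0, 0, -5], "angular": [0, 0, 0], "claw": 8.7}
    - {"xyz": [0, 0, -4.5], "angular": [0, 0, 0], "claw": 8.7}
    - {"xyz": [0, 0, 0], "angular": [0, 0, 0], "claw": 8.7}
    - {"xyz": [0, 0, 0], "angular": [0, 0, 0], "claw": 8.7}

```text
t: 25.2
eef_pos: [0.5739, -0.1027, 0.1884]
ee_rot: [-3.141, 0.003, -2.615]
force: [-0.1, -0.0, -0.3]
width: 0.0868
gripper_force: 0.0
```

```bash
cat > circ.py <<'E'
from h import *
f=grab('wrist','w14.png');im=f['color'];g=im[...,1].astype(int);hsv=cv2.cvtColor(im,cv2.COLOR_BGR2HSV)
s=monitor.get_state();p=s['eef_pos'];R=Ro.from_euler('xyz',s['ee_rot']).as_matrix()
u=proj(f,[[.5737,-.103,.05]])[0].round();print('expected top centre px',u)
print('lid col',list(im[int(u[1]),int(u[0])-36:int(u[0])+37:3,2]),list(im[int(u[1])-45:int(u[1])+40:3,int(u[0]),2]))
m=(hsv[...,1]<50)&(g<110);m[232:]=0
wseg(f,cv2.morphologyEx(m.astype(np.uint8),cv2.MORPH_OPEN,np.ones((5,5))),.05,tuple(int(a) for a in u+[0,8]),'disc')
go(.5965,-.3475,.19,-166.4,8)
E
python3 circ.py
```

```text
expected top centre px [318. 189.]
lid col [np.uint8(100), np.uint8(96), np.uint8(101), np.uint8(97), np.uint8(88), np.uint8(87), np.uint8(87), np.uint8(88), np.uint8(82), np.uint8(90), np.uint8(86), np.uint8(89), np.uint8(87), np.uint8(84), np.uint8(84), np.uint8(82), np.uint8(59), np.uint8(85), np.uint8(84), np.uint8(85), np.uint8(88), np.uint8(90), np.uint8(98), np.uint8(101), np.uint8(103)] [np.uint8(102), np.uint8(102), np.uint8(68), np.uint8(65), np.uint8(68), np.uint8(32), np.uint8(44), np.uint8(89), np.uint8(89), np.uint8(87), np.uint8(83), np.uint8(77), np.uint8(90), np.uint8(87), np.uint8(87), np.uint8(87), np.uint8(83), np.uint8(86), np.uint8(69), np.uint8(79), np.uint8(84), np.uint8(81), np.uint8(81), np.uint8(88), np.uint8(99), np.uint8(99), np.uint8(97), np.uint8(100), np.uint8(98)]
disc px [318.2 186.4] 2272 centroid [ 571.8 -104.1   50. ] rect [ 571.8 -103.8] [53.6 49.9] 30.2
t 25.25 total cm [ 10.26 -22.35  -0.34] /8 [ 1.282 -2.794 -0.042] turn [ 0.03  0.02 16.54]
```

The disc is centred on its patch. Now the grip weight.

Request:
servo_tool:
  targets:
    - {"xyz": [1.7, -3.75, 0], "angular": [0, 0, 0], "claw": 8.7}
    - {"xyz": [1.7, -3.75, 0], "angular": [0, 0, 0], "claw": 8.7}
    - {"xyz": [1.7, -3.7, 0], "angular": [0, 0, 0], "claw": 8.7}
    - {"xyz": [1.7, -3.7, 0], "angular": [0, 0, 0], "claw": 8.7}
    - {"xyz": [1.7, -3.7, 0], "angular": [0, 0, 0], "claw": 8.7}
    - {"xyz": [1.7, -3.7, 0], "angular": [0, 0, 0], "claw": 8.7}
    - {"xyz": [0, 0, 0], "angular": [0, 0, 8.2], "claw": 8.7}
    - {"xyz": [0, 0, 0], "angular": [0, 0, 8.2], "claw": 8.7}
    - {"xyz": [0, 0, 0], "angular": [0, 0, 0], "claw": 8.7}
    - {"xyz": [0, 0, 0], "angular": [0, 0, 0], "claw": 8.7}

```text
t: 26.25
eef_pos: [0.5966, -0.3466, 0.1853]
ee_rot: [3.14, -0.002, -2.897]
force: [-0.1, -0.2, 0.4]
width: 0.0867
gripper_force: 0.0
```

```bash
python3 - <<'E'
from h import *
f=grab('wrist','w15.png');im=f['color'];g=im[...,1].astype(int)
s=monitor.get_state();p=s['eef_pos'];print(p.round(4),np.degrees(s['ee_rot']).round(2))
X=[[.597,-.347,z] for z in(.026,.044,.062)];print(proj(f,X).round())
m=(g<95);m[234:]=0
wseg(f,m,.026,(int(proj(f,X)[0][0]),int(proj(f,X)[0][1])),'base')
a=im[130:234,270:372,1];b=(a/6).astype(int)
for r in range(0,104,4): print(130+r,' '.join('%2d'%v for v in b[r,::3]))
E
```

```text
[ 0.5968 -0.3465  0.1858] [ 1.7995e+02 -8.0000e-02 -1.6600e+02]
[[317. 186.]
 [317. 189.]
 [317. 193.]]
base px [316.8 184.8] 2928 centroid [ 596.1 -347.7   26. ] rect [ 597.3 -347.4] [70.2 45.6] 13.5
130 28 29 29 29 29 29 29 29 29 29 29 29 29 29 29 29 29 29 29 29 29 29 29 29 29 29 30 30 29 29 29 29 29 29
134 29 29 30 29 29 29 29 29 29 29 29 29 29 29 29 29 29 29 29 29 29 29 29 29 29 29 30 29 29 29 29 29 29 29
138 29 29 29 29 29 29 29 29 29 29 29 29 29 29 29 29 30 29 29 29 29 29 29 29 29 29 29 30 29 29 29 29 29 29
142 29 29 29 29 30 29 29 29 29 30 29 29 30 29 29 29 29 29 29 29 29 29 29 29 29 29 29 29 29 29 29 29 29 29
146 29 29 29 21 20 20 20 21 20 21 20 21 21 21 20 21 21 21 21 26 29 29 29 30 29 29 29 29 29 29 29 29 29 29
150 29 29 29 21 21 20 20 20 20 20 21 21 20 21 21 20 21 20 21 21 21 26 29 29 29 29 29 29 29 29 29 29 29 29
154 29 29 24 20 20 20 20 21 20  6  6  6  6  6  6  6  6  5  5  4  5  5  3 25 29 29 30 29 29 29 29 29 29 29
158 29 29 29 20 20 20 21 20 20  6  7  6  9 11 10 11 10 11 11 10 10 11 11 12 29 29 29 29 29 29 29 29 29 29
162 29 29 29 20 21 21 20 20 21  7  6  6  7  7  6 11
[... 1156 characters left out ...]
1  9  9 10 11 12  9 11 11 11 10 25 29 29 29 29 29 30 29 29 29 30
210 29 29 29 29 29 29 29 29 20  9 10 11 10  9 10 10 10 12  9 10 11 11 11 26 29 29 30 29 29 29 29 29 29 29
214 29 30 29 29 29 29 30 29 29  9 11 10 10  9  9 11 11 12  9 11 10 11 11 27 29 29 29 29 29 29 29 29 29 29
218 29 29 29 28 29 29 29 29 29 15  9  9  9  9  9  8  8  8  9  9 10 10  9 30 29 29 29 29 29 30 29 29 29 29
222 29 29 30 29 29 29 29 29 29 29 29 29 29 29 29 29 29 29 29 29 29 29 29 29 29 29 29 29 29 29 29 29 29 29
226 29 29 29 29 29 29 29 29 29 29 29 29 29 30 29 29 29 30 29 29 29 29 29 29 29 29 29 29 29 29 29 29 29 29
230 29 29 29 29 29 29 29 29 29 29 29 29 29 29 28 29 29 29 29 29 29 29 29 29 29 29 29 29 29 29 29 29 30 29
```

```bash
python3 - <<'E'
from h import *
f=grab('wrist')
s=monitor.get_state();p=s['eef_pos'];R=Ro.from_euler('xyz',s['ee_rot']).as_matrix()
for u,v,z in((318,157.3,.026),(318,219.8,.026),(297,190,.026),(339.5,190,.026),(318,173,.062),(311.5,190,.062),(324,190,.062)): print(u,v,z,((R.T@(ray(f,[[u,v]],z)[0]-p))*1000).round(1))
E
```

```text
318 157.3 0.026 [ 29.    0.2 160.2]
318 219.8 0.026 [-37.6   0.2 160.1]
297 190 0.026 [ -5.  -21.7 160.1]
339.5 190 0.026 [ -5.   22.6 160.2]
318 173 0.062 [ 18.7   0.2 124.2]
311.5 190 0.062 [  2.8  -5.9 124.2]
324 190 0.062 [  2.8   5.8 124.2]
```

Request:
servo_tool:
  targets:
    - {"xyz": [-0.43, 0, 1.5], "angular": [0, 0, 0.5], "claw": 7}
    - {"xyz": [0, 0, 4.5], "angular": [0, 0, 0], "claw": 6}
    - {"xyz": [0, 0, 4.5], "angular": [0, 0, 0], "claw": 6}
    - {"xyz": [0, 0, 3.5], "angular": [0, 0, 0], "claw": 6}
    - {"xyz": [0, 0, 2], "angular": [0, 0, 0], "claw": 6}
    - {"xyz": [0, 0, 0.5], "angular": [0, 0, 0], "claw": 6}
    - {"xyz": [0, 0, 0], "angular": [0, 0, 0], "claw": 6}
    - {"xyz": [0, 0, 0], "angular": [0, 0, 0], "claw": 6}

```text
t: 27.15
eef_pos: [0.6023, -0.3461, 0.0231]
ee_rot: [-3.14, 0.001, -2.909]
force: [0.5, -0.7, 0.4]
width: 0.0601
gripper_force: 0.0
```

Request:
servo_tool:
  targets:
    - {"xyz": [0, 0, 0], "angular": [0, 0, 0], "claw": 0.6}
    - {"xyz": [0, 0, 0], "angular": [0, 0, 0], "claw": 0.6}
    - {"xyz": [0, 0, 0], "angular": [0, 0, 0], "claw": 0.6}
    - {"xyz": [0, 0, 0], "angular": [0, 0, 0], "claw": 0.6}
    - {"xyz": [0, 0, 0], "angular": [0, 0, 0], "claw": 0.6}
    - {"xyz": [0, 0, 0], "angular": [0, 0, 0], "claw": 0.6}
    - {"xyz": [0, 0, 0], "angular": [0, 0, 0], "claw": 0.6}
    - {"xyz": [0, 0, 0], "angular": [0, 0, 0], "claw": 0.6}
  force: 45

```text
t: 27.95
eef_pos: [0.6014, -0.346, 0.0219]
ee_rot: [-3.141, 0.0, -2.91]
force: [-0.4, -0.8, -0.4]
width: 0.0136
gripper_force: 45.0
```

```bash
python3 -c "
from h import *
go(.5834,.0116,.16,-184.8,10)"
```

```text
t 27.95 total cm [ -6.45  35.22 -13.82] /10 [-0.645  3.522 -1.382] turn [-1.000e-02  0.000e+00  1.805e+01]
```

Request:
servo_tool:
  targets:
    - {"xyz": [0, 0, -1], "angular": [0, 0, 0], "claw": 0.6}
    - {"xyz": [0, 0, -4], "angular": [0, 0, 0], "claw": 0.6}
    - {"xyz": [0, 0, -4], "angular": [0, 0, 0], "claw": 0.6}
    - {"xyz": [0, 0, -4], "angular": [0, 0, 0], "claw": 0.6}
    - {"xyz": [-0.6, 3.5, 0], "angular": [0, 0, 0], "claw": 0.6}
    - {"xyz": [-0.6, 3.5, 0], "angular": [0, 0, 0], "claw": 0.6}
    - {"xyz": [-0.6, 3.5, 0], "angular": [0, 0, 0], "claw": 0.6}
    - {"xyz": [-0.6, 3.5, 0], "angular": [0, 0, 0], "claw": 0.6}
    - {"xyz": [-0.6, 3.5, 0], "angular": [0, 0, 0], "claw": 0.6}
    - {"xyz": [-0.7, 3.5, 0], "angular": [0, 0, 0], "claw": 0.6}
    - {"xyz": [-0.7, 3.5, 0], "angular": [0, 0, 0], "claw": 0.6}
    - {"xyz": [-0.7, 3.5, 0], "angular": [0, 0, 0], "claw": 0.6}
    - {"xyz": [-0.7, 3.6, 0], "angular": [0, 0, 0], "claw": 0.6}
    - {"xyz": [-0.7, 3.6, 0], "angular": [0, 0, 0], "claw": 0.6}
    - {"xyz": [0, 0, 0], "angular": [0, 0, 6], "claw": 0.6}
    - {"xyz": [0, 0, 0], "angular": [0, 0, 6], "claw": 0.6}
    - {"xyz": [0, 0, 0], "angular": [0, 0, 6], "claw": 0.6}
    - {"xyz": [0, 0, 0], "angular": [0, 0, 0], "claw": 0.6}
    - {"xyz": [0, 0, 0], "angular": [0, 0, 0], "claw": 0.6}

```text
t: 29.85
eef_pos: [0.5833, 0.0116, 0.1515]
ee_rot: [-3.142, -0.001, 3.062]
force: [0.4, -0.1, -6.3]
width: 0.014
gripper_force: 45.0
```

```bash
python3 - <<'E'
from h import *
f=grab('wrist','w16.png');im=f['color']
s=monitor.get_state();p=s['eef_pos'];R=Ro.from_euler('xyz',s['ee_rot']).as_matrix()
print('base-front probe',list(im[120:215:3,318,1]))
for z,n in((.026,'base'),(.062,'grip')):
    zz=p[2]-.0219+z
    for x in(.035,.023): print(n,x,proj(f,[p*[1,1,0]+[0,0,zz]+R@[x,0,0]]).round(1))
go(.5834,.0116,.03,-184.8,10)
E
```

```text
base-front probe [np.uint8(83), np.uint8(85), np.uint8(84), np.uint8(88), np.uint8(90), np.uint8(85), np.uint8(92), np.uint8(89), np.uint8(86), np.uint8(87), np.uint8(91), np.uint8(87), np.uint8(90), np.uint8(87), np.uint8(85), np.uint8(89), np.uint8(82), np.uint8(40), np.uint8(41), np.uint8(53), np.uint8(59), np.uint8(62), np.uint8(66), np.uint8(64), np.uint8(62), np.uint8(63), np.uint8(67), np.uint8(43), np.uint8(43), np.uint8(39), np.uint8(39), np.uint8(38)]
base 0.035 [[316.8 181.7]]
base 0.023 [[316.9 203.9]]
grip 0.035 [[316.5 197.8]]
grip 0.023 [[316.5 225.3]]
t 29.9 total cm [-1.000e-02  1.000e-02  1.216e+01] /10 [-1.000e-03  1.000e-03  1.216e+00] turn [-0.   -0.05  0.2 ]
```

Request:
servo_tool:
  targets:
    - {"xyz": [0, 0, 4], "angular": [0, 0, 0.2], "claw": 0.6}
    - {"xyz": [0, 0, 3.5], "angular": [0, 0, 0], "claw": 0.6}
    - {"xyz": [0, 0, 2.5], "angular": [0, 0, 0], "claw": 0.6}
    - {"xyz": [0, 0, 1.2], "angular": [0, 0, 0], "claw": 0.6}
    - {"xyz": [0, 0, 0.4], "angular": [0, 0, 0], "claw": 0.6}
    - {"xyz": [0, 0, 0], "angular": [0, 0, 0], "claw": 0.6}
    - {"xyz": [0, 0, 0], "angular": [0, 0, 0], "claw": 0.6}
    - {"xyz": [0, 0, 0], "angular": [0, 0, 0], "claw": 0.6}
    - {"xyz": [0, 0, 0], "angular": [0, 0, 0], "claw": 0.6}

```text
t: 30.8
eef_pos: [0.5845, 0.0118, 0.0369]
ee_rot: [3.141, 0.002, 3.055]
force: [0.1, -0.2, -7.7]
width: 0.0139
gripper_force: 45.0
```

```bash
python3 -c "
from h import *
go(.5834,.0116,.03,-184.8,10)"
```

```text
t 30.8 total cm [ 0.11 -0.03  0.69] /10 [ 0.011 -0.003  0.069] turn [ 0.04  0.1  -0.13]
```

Request:
servo_tool:
  targets:
    - {"xyz": [0.08, 0, 0.2], "angular": [0, 0, -0.1], "claw": 0.6}
    - {"xyz": [0, 0, 0.2], "angular": [0, 0, 0], "claw": 0.6}
    - {"xyz": [0, 0, 0.1], "angular": [0, 0, 0], "claw": 0.6}
    - {"xyz": [0, 0, 0], "angular": [0, 0, 0], "claw": 0.6}
    - {"xyz": [0, 0, 0], "angular": [0, 0, 0], "claw": 0.6}
    - {"xyz": [0, 0, 0], "angular": [0, 0, 0], "claw": 0.6}

```text
t: 31.4
eef_pos: [0.5831, 0.0117, 0.0308]
ee_rot: [-3.142, 0.0, 3.057]
force: [0.6, -0.1, -7.6]
width: 0.0135
gripper_force: 45.0
```

Request:
servo_tool:
  targets:
    - {"xyz": [0, 0, 0.05], "angular": [0, 0, 0], "claw": 0.6}
    - {"xyz": [0, 0, 0.05], "angular": [0, 0, 0], "claw": 0.6}
    - {"xyz": [0, 0, 0], "angular": [0, 0, 0], "claw": 0.6}
    - {"xyz": [0, 0, 0], "angular": [0, 0, 0], "claw": 0.6}

```text
t: 31.8
eef_pos: [0.5831, 0.0117, 0.0299]
ee_rot: [3.142, -0.0, 3.057]
force: [0.6, -0.3, -7.1]
width: 0.0136
gripper_force: 45.0
```

Request:
servo_tool:
  targets:
    - {"xyz": [0, 0, 0.08], "angular": [0, 0, 0], "claw": 0.6}
    - {"xyz": [0, 0, 0], "angular": [0, 0, 0], "claw": 0.6}
    - {"xyz": [0, 0, 0], "angular": [0, 0, 0], "claw": 0.6}

```text
t: 32.1
eef_pos: [0.5831, 0.0117, 0.0298]
ee_rot: [-3.142, 0.0, 3.057]
force: [-5.5, 1.1, 5.6]
width: 0.0138
gripper_force: 45.0
```

Request:
servo_tool:
  targets:
    - {"xyz": [0, 0, 0], "angular": [0, 0, 0], "claw": 2.5}
    - {"xyz": [0, 0, 0], "angular": [0, 0, 0], "claw": 4.5}
    - {"xyz": [0, 0, 0], "angular": [0, 0, 0], "claw": 5.5}
    - {"xyz": [0, 0, 0], "angular": [0, 0, 0], "claw": 5.5}
    - {"xyz": [0, 0, 0], "angular": [0, 0, 0], "claw": 5.5}
    - {"xyz": [0, 0, -3], "angular": [0, 0, 0], "claw": 5.5}
    - {"xyz": [0, 0, -4.5], "angular": [0, 0, 0], "claw": 5.5}
    - {"xyz": [0, 0, -5], "angular": [0, 0, 0], "claw": 5.5}
    - {"xyz": [0, 0, -5], "angular": [0, 0, 0], "claw": 5.5}
    - {"xyz": [4, 0, -2], "angular": [0, 0, 0], "claw": 5.5}
    - {"xyz": [4, 0, 0], "angular": [0, 0, 0], "claw": 5.5}
    - {"xyz": [3, 0, 0], "angular": [0, 0, 0], "claw": 5.5}
    - {"xyz": [0, 0, 0], "angular": [0, 0, 0], "claw": 5.5}
    - {"xyz": [0, 0, 0], "angular": [0, 0, 0], "claw": 5.5}

```text
t: 33.5
eef_pos: [0.4734, 0.0212, 0.2248]
ee_rot: [3.141, 0.002, 3.058]
force: [1.1, -0.4, 0.2]
width: 0.0546
gripper_force: 0.0
```

```bash
python3 - <<'E'
from h import *
f=grab('scene');t=grab('top')
big=lambda a,s:cv2.resize(a,None,fx=s,fy=s,interpolation=cv2.INTER_CUBIC)
a=big(f['color'][130:310,200:400],2);b=big(t['color'][110:230,235:400],2.4)
b=cv2.copyMakeBorder(b,0,a.shape[0]-b.shape[0],0,0,cv2.BORDER_CONSTANT)
cv2.imwrite('pics/final.png',np.clip(np.hstack([a,b]).astype(float)*1.6,0,255).astype(np.uint8))
im=t['color']
for z,X in((.034,[.5834,.0116]),(.064,[.5932,.1263]),(.05,[.5737,-.103])): print(proj(t,[X+[z]]).round(1))
E
```

```text
[[318.6 168.1]]
[[275. 162.]]
[[361.4 171.2]]
```

View pics/final.png

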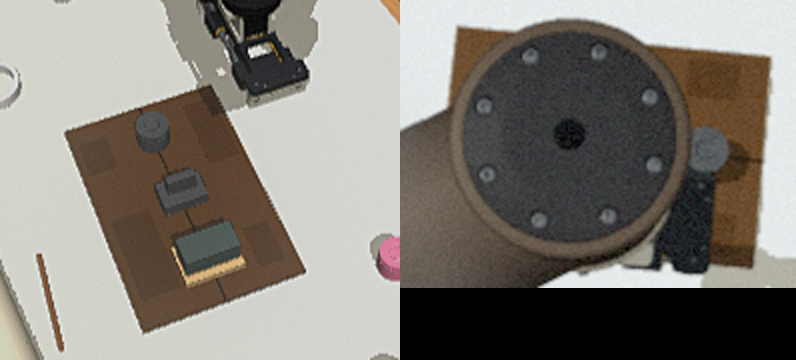

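The scene view shows the disc, grip weight and slate-on-board all upright and centred along the crack. I'm handing in.

```bash
python3 -c "
from h import *
print(order.job_done())"
```

```text
the job is handed in; nothing more can be done
None
```

I handed the job in at about 34 s: the board and slate are on the oblong patch, the round weight is on the round patch, and then the grip weight went on the key across the crack. All are released and upright in the last picture. My last numeric check was of the round weight; the grip weight's final position I judged from the arm's reading and that picture, which did not show the jars.

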